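# Pack the fixing kit into the spring-lid case

### The job

Pack the fixing kit. Press the catch of the grey case and steady the spring lid with the hand as it opens, all the way, never letting it fly open; then put the steel splice plate, drawn out from under the cartons so that they stay stacked where they are behind the stops, and every hex coupler on the bench into the case, and shut the lid until the catch holds it. Leave everything else on the bench where it is.

Things in the scene. Friction and masses are not known exactly. Their poses are not given: they have to be found in the camera images.
- case: Grey steel case fixed to the bench, outside 160 mm (its x, front to hinge) x 225 mm (its y) x 80 mm high, walls and floor 5 mm. Origin at the centre of its underside, z up, +x towards the hinge, the catch is on the -x side (which faces the middle of the bench).
- case_in (a point): Centre of the case's inner floor (150 x 215 mm inside), 5 mm above the bench, axes as the case.
- lid (a joint): Angle of the case's lid in rad: 0 shut, 1.9 fully open (leaning back past upright). Flat aluminium lid 160 x 225 x 8 mm, 0.3 kg, hinged along the case's +x rim. A spring pushes it open all the way (about 0.47 Nm shut, 0.4 Nm fully open): unlatched it flies open if let go, and it stays open by itself. Latched it reads up to about 0.02.
- lid_hinge (a point): Middle of the lid's hinge line, at the lid's underside, 80.5 mm above the bench; the line runs along the case's y. The point turns with the lid: its -x points along the lid to the front edge, its z out of the lid's upper (outer) face.
- lid_front (a point): Middle of the lid's front edge, on its upper (outer) face, 160 mm from the hinge line; turns with the lid. To shut the lid, push it over from behind (its outer face) and press down on its front part beside the catch, some 55 mm to one side, with about 12 N until the catch snaps in; pressing on the catch pad itself keeps the catch from holding.
- catch_pad (a point): Middle of the inner half of the upper face of the catch's pad: a black rocker button 32 mm (front to back) x 34 mm on the middle of the lid's front edge, standing about 18 mm above the lid, its inner end higher. It rides on the lid. Point 27 mm inside the catch's pivot, 137 mm from the hinge line.
- catch (a joint): Angle of the rocker catch in rad: 0 at rest, 0.25 pressed fully (pad down about 7 mm at catch_pad); it lets go of the case by about 0.18 and springs back by itself. It needs 1 to 2 N, and the lid under it lifts with about 3.5 N, so press with 5 to 6 N: then the pad goes fully down, and as the finger rises the lid rises with it.
- stop: Two dark steel angle stops fixed to the bench, 44 mm high, 22 mm wide, 74 mm apart (gap between them), that keep the cartons from moving to -x. Origin on the bench midway between them, on the face that the cartons rest against; the stack stands on the +x side, x away from the robot.
- plate: Flat steel splice plate with a row of holes, 180 x 46 x 8 mm, about 0.22 kg. Origin at the centre of its underside, x along its length. At the start its +x half lies under the cartons and the other end comes out about 88 mm between the two stops, towards the robot.
- carton1: Plain cardboard carton 90 x 118 x 40 mm (x, y, z), about 0.15 kg. Origin at the centre of its underside, z up. Bottom carton of the stack, lying on the plate and just behind the stops.
- carton2: Plain cardboard carton 90 x 118 x 40 mm (x, y, z), about 0.15 kg. Origin at the centre of its underside, z up. Middle carton of the stack.
- carton3: Plain cardboard carton 90 x 118 x 40 mm (x, y, z), about 0.15 kg. Origin at the centre of its underside, z up. Top carton of the stack.
- coupler1: Hexagonal steel bar sleeve (long coupling nut), 90 mm long, 24 mm across flats, about 0.16 kg, lying on one of its flats on the bench. Origin at its middle, half its thickness above the bench; x runs along its length. May be absent (None).
- coupler2: Hexagonal steel bar sleeve (long coupling nut), 90 mm long, 24 mm across flats, about 0.16 kg, lying on one of its flats on the bench. Origin at its middle, half its thickness above the bench; x runs along its length. May be absent (None).
- coupler3: Hexagonal steel bar sleeve (long coupling nut), 90 mm long, 24 mm across flats, about 0.16 kg, lying on one of its flats on the bench. Origin at its middle, half its thickness above the bench; x runs along its length. May be absent (None).
- coupler4: Hexagonal steel bar sleeve (long coupling nut), 90 mm long, 24 mm across flats, about 0.16 kg, lying on one of its flats on the bench. Origin at its middle, half its thickness above the bench; x runs along its length. May be absent (None).
- spanner: Open-ended spanner lying at the right of the bench; not to be moved.
- washer: Large flat washer, 56 mm across, lying beyond the couplers; not to be moved.
- eyebolt: Dark eyebolt about 120 mm long lying beyond the couplers; not to be moved.
Mind the look-alikes: they are no part of the job. Leave any yellow look-alike of the carton2 alone.

How it is judged:
By the outcome, as a careful person would: the job done as asked, in the order asked, and still so for the second after the job is handed in, with the robot touching nothing.
Of coupler1, coupler2, coupler3, coupler4 only 2 to 4 are there at a start; the rules pass over those that are not, and their reading is None.
At some moment in a run one of coupler1, coupler2, coupler3, coupler4 may be knocked a few centimetres aside while the robot is not near it.
Once in a run the grip may slacken for a moment while it holds something.
It also fails if it takes over 210 s, if anything falls off the work surface, if the arm or the gripper's body presses on something with over 40 N, if the wrist force passes 120 N, or if a joint passes its speed limit or range.

### The arm

A 7-joint arm with a two-finger parallel gripper is mounted at the origin on the work surface. World frame = base frame: x ahead of the robot, y to its left, z up, the work surface at z = 0. Lengths are in m, angles in rad, forces in N, time in s.
With the tool pointing down it reaches from about 0.35 to 0.9 m from the base axis. Payload 8.1 kg.
Tool frame: the origin (TCP) lies at the centre of the arm's flange, where the gripper is bolted on; the fingertips stand 178 mm ahead of it and the grasp point (between the pads) lies 159 mm ahead of it; z points along the fingers, y is the direction in which the jaws open and shut (so a half turn about z gives the same grasp; the last joint's range is limited). The gripper opens to 92 mm and grips with 3 to 60 N. Pads are 19 mm wide; open, the fingers measure 130 mm over their backs; the gripper's body (75 mm by 190 mm) begins 47 mm behind the grasp point.
Start: joints at [1.024, 0.434, 0.025, 1.573, -0.012, 1.134, -0.075], TCP at [0.268, -0.564, 0.405] pointing down, gripper open.
Joint ranges: [-2.62, 2.62], [-0.44, 2.09], [-1.27, 1.32], [0.08, 2.57], [-1.32, 4.46], [0.12, 2], [-2.74, 2.74]. Speed limits (rad/s): [2.22, 2.22, 3.01, 3.01, 3.14, 3.14, 3.14].

### API

Orientations are given as a rotation vector (axis times angle).
In Python, from cell import arm gives the robot as it stands. The module is installed in compiled form; this text tells all that it offers.
- The arm moves only by the tool move_arm, never from a script. Its argument "steps" is a list of rows, each a list of 4 numbers: the shift along the tool's x, y, z in mm, then the turn about the tool's z in rad. In form: [[x, y, z, twist], ...]. A call has 1 to 20 rows; each row is the pose to reach, as a shift and turn from the pose commanded when the call began, along the tool's axes at that moment; what a row does not reach only later rows make up. A row lasts 1/8 s, in which the tool goes at most 62.5 mm and 10.7 degrees, less where a joint would pass 70% of its speed; a pose out of reach is approached as far as the arm can. A call with a gripper value outside its range is refused whole. "grip" is the finger opening in mm, from 0 to 91.8, set as the call begins (left out, the last holds). The fingers move at their own pace and stop on an object; "grip_force" is the grip in N (left out, the last holds). Time passes only in rows, so rows that repeat a pose let the fingers close. It gives the time, the measured TCP pose, the force and the opening at its end, in the units of the state.
- arm.observe(): the state, without advancing time (a new reading comes with each control period).
- arm.get_image(name): name is "scene" or "top" or "wrist"; returns the picture (480x640x3 uint8, red, green, blue); there is no depth.
- arm.camera_info(name): a dict with "mtx" (3x3 intrinsics, pixels), "dist_coeffs" ([k1, k2, p1, p2, k3] as OpenCV has them; the pictures are not rectified), "pose" (4x4, takes a point from camera to world coordinates); the wrist camera has in their place "T_tool_cam" (4x4, takes a point from camera to tool coordinates, whose origin is the TCP and whose axes are the flange's). Camera axes: x right, y down, z forward; pixel columns grow to the right and rows downward; lengths in m; the calibration is good to about 2 mm. A picture is of the moment at which its call begins: read the wrist's pose just before it. camera_info takes no time and is no camera call.
- arm.sign_off(): hands the job in, once; it reports no verdict.
The state is a dict: "clock": time; "joints": joint angles; "dq": joint speeds; "joint_efforts": joint torques, N m; "position": TCP position; "ee_rot": TCP orientation; "force": force on the tool from outside, world axes, zero at the start; "ft_torque": the same for the moment, N m; "width": opening from 0.0 (shut) to 1.0 (fully open).
Only numpy, scipy, OpenCV 4.12 (cv2) and the standard library are available. Lean on these libraries where they do the work, as an engineer would, in place of code of your own. Each camera call takes 0.05 s, during which the arm holds its last target.

## Working session

There is one attempt and no reset: what is moved stays moved. The work goes in short steps, Python scripts to look and compute and a tool call to move; the robot and the scene stay as the last step left them, time stands still between calls to the robot, and variables do not carry over. Pictures are saved under pics/ and viewed, and the job is handed in when it is done.

Besides the shell and the picture viewer there is one more tool, called in YAML: its name, and indented under it one key for each argument. move_arm: Moves the arm, as the interface text tells. Its arguments: {"type":"object","properties":{"steps":{"type":"array"},"grip":{"type":"number"},"grip_force":{"type":"number"}},"required":["steps"]}

```bash
mkdir -p pics; ls
python3 - <<'E'
from cell import arm
import cv2,numpy as np
s=arm.observe(); print({k:np.round(v,3).tolist() for k,v in s.items()})
for n in ["scene","top","wrist"]:
    im=arm.get_image(n); cv2.imwrite(f"pics/{n}0.png",im[:,:,::-1]); 
    print(n,{k:np.round(v,4).tolist() for k,v in arm.camera_info(n).items()})
E
```

```text
pics
{'clock': 0.0, 'joints': [1.024, 0.435, 0.025, 1.574, -0.012, 1.134, -0.075], 'dq': [-0.0, 0.0, -0.0, -0.0, 0.002, 0.0, -0.001], 'joint_efforts': [0.001, -66.785, 0.986, -31.446, -0.06, 0.043, 0.0], 'position': [0.268, -0.564, 0.404], 'ee_rot': [-3.063, -0.691, 0.001], 'force': [0.861, -0.131, -0.028], 'ft_torque': [0.001, 0.02, 0.018], 'width': 0.996}
scene {'mtx': [[530.4416, 0.0, 318.5264], [0.0, 530.4416, 243.7081], [0.0, 0.0, 1.0]], 'dist_coeffs': [-0.1506, 0.0, 0.0, 0.0, 0.0], 'pose': [[0.796, 0.4464, -0.4088, 1.0803], [0.6053, -0.5821, 0.5429, -0.7726], [0.0044, -0.6796, -0.7336, 1.0626], [0.0, 0.0, 0.0, 1.0]]}
top {'mtx': [[486.1568, 0.0, 327.2415], [0.0, 486.1568, 239.4245], [0.0, 0.0, 1.0]], 'dist_coeffs': [-0.1081, 0.0, 0.0, 0.0, 0.0], 'pose': [[0.0188, -0.9991, 0.039, 0.4958], [-0.9997, -0.0194, -0.0145, -0.0506], [0.0152, -0.0387, -0.9991, 1.0589], [0.0, 0.0, 0.0, 1.0]]}
wrist {'mtx': [[429.2658, 0.0, 320.7795], [0.0, 429.2658, 239.714], [0.0, 0.0, 1.0]], 'dist_coeffs': [-0.091, 0.0, 0.0, 0.0, 0.0], 'T_tool_cam': [[0.0008, -0.9536, -0.301, 0.081], [1.0, 0.0013, -0.0013, -0.0001], [0.0016, -0.3009, 0.9536, 0.0195], [0.0, 0.0, 0.0, 1.0]]}
```

View pics/scene0.png

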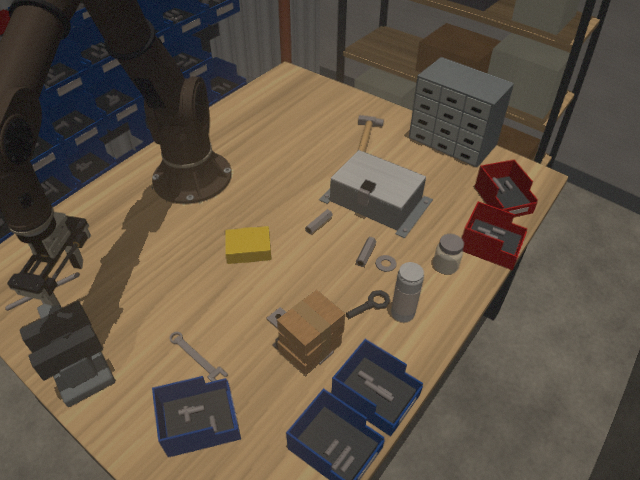

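View pics/top0.png

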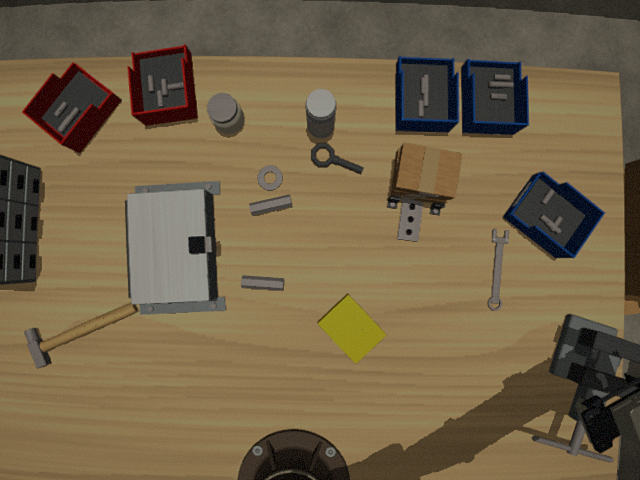

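View pics/wrist0.png

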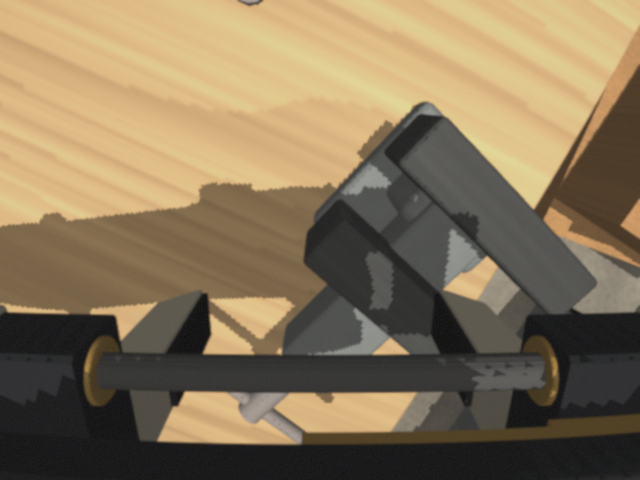

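The top view shows the case at left (160–215, 190–310) with its catch at (197,244). There are two couplers on the bench, at (270,204) and (262,283). The carton stack is at (425,170), with the plate at (410,222) coming out between the stops. The yellow carton at (350,328) is the look-alike. The bin contents are not on the bench.

```bash
cat > h.py <<'E'
from cell import arm
import cv2,numpy as np
from scipy.spatial.transform import Rotation as R
def cam(n,state=None):
    c=arm.camera_info(n)
    if n=="wrist":
        s=state or arm.observe(); T=np.eye(4); T[:3,:3]=R.from_rotvec(s['ee_rot']).as_matrix(); T[:3,3]=s['position']
        P=T@np.array(c['T_tool_cam'])
    else: P=np.array(c['pose'])
    return np.array(c['mtx']),np.array(c['dist_coeffs']),P
def p2w(n,uv,z,state=None):
    K,d,P=cam(n,state)
    u=cv2.undistortPoints(np.array(uv,float).reshape(-1,1,2),K,d).reshape(-1,2)
    r=np.c_[u,np.ones(len(u))]@P[:3,:3].T
    t=(np.asarray(z)-P[2,3])/r[:,2]
    return P[:3,3]+r*t[:,None]
def w2p(n,X,state=None):
    K,d,P=cam(n,state); X=np.array(X,float).reshape(-1,3)
    Xc=(X-P[:3,3])@P[:3,:3]
    return cv2.projectPoints(Xc,np.zeros(3),np.zeros(3),K,d)[0].reshape(-1,2)
def pose():
    s=arm.observe(); M=R.from_rotvec(s['ee_rot']).as_matrix()
    return s,np.array(s['position']),M,np.arctan2(M[1,0],M[0,0])
def to(x,y,z,yaw=None):
    "shift in tool mm for tip-target TCP xyz; yaw=world azimuth of tool x"
    s,p,M,a=pose(); d=M.T@(np.array([x,y,z])-p)*1000
    tw=0 if yaw is None else -((yaw-a+np.pi)%(2*np.pi)-np.pi)
    return np.round(d,1),round(tw,3)
E
python3 - <<'E'
from h import *
im=cv2.imread("pics/top0.png")
def crop(n,x0,y0,w,h,f): cv2.imwrite(f"pics/{n}.png",cv2.resize(im[y0:y0+h,x0:x0+w],None,fx=f,fy=f,interpolation=cv2.INTER_CUBIC))
crop("t_case",115,170,200,150,4); crop("t_stack",370,130,120,120,5)
print(p2w("top",[(270,204),(262,283)],.024), p2w("top",[(128,193),(215,190),(214,303),(131,304)],.0885))
E
```

```text
[[0.60954559 0.05818773 0.024     ]
 [0.44082236 0.07131063 0.024     ]] [[0.62023028 0.34221818 0.0885    ]
 [0.62879822 0.16313781 0.0885    ]
 [0.4022666  0.15902593 0.0885    ]
 [0.39570013 0.32853194 0.0885    ]]
```

View pics/t_case.png

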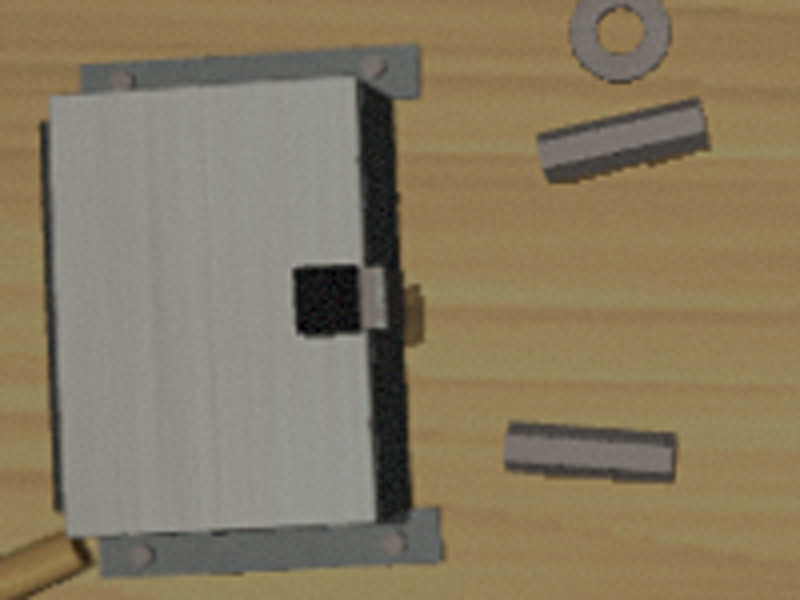

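View pics/t_stack.png

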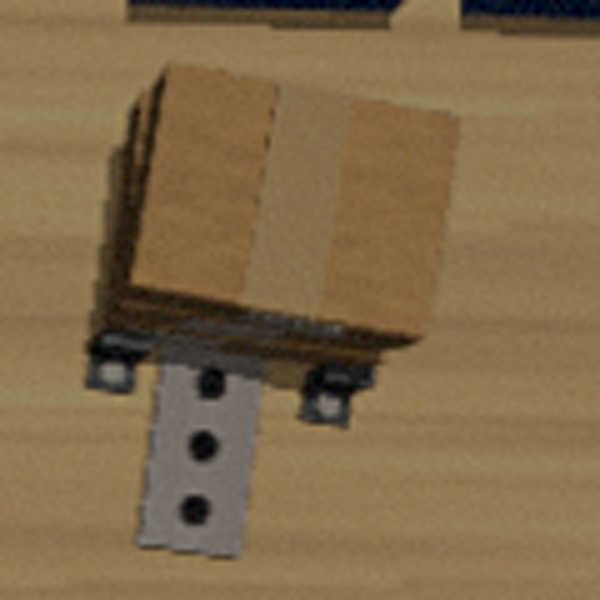

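Run:
```python
from h import *
np.set_printoptions(precision=4,suppress=True)
L=p2w("top",[(127.5,194.5),(203.75,189.25),(209.5,301.25),(132,304.5)],.0885); print("lid",L)
for i in range(4): print(np.linalg.norm(L[i]-L[(i+1)%4]))
c=L.mean(0); ax=(L[0]+L[3]-L[1]-L[2]); print("centre",c,"casex az deg",np.degrees(np.arctan2(ax[1],ax[0])), np.degrees(np.arctan2(*(L[2]-L[1])[[1,0]])))
f=lambda a,s,o:[(x/s+o[0],y/s+o[1]) for x,y in a]
print("pad",p2w("top",f([(295,268),(358,268),(360,333),(299,336)],4,(115,170)),.107).mean(0))
for q in ([(540,153),(703,117)],[(507,447),(675,458)]):
    E=p2w("top",f(q,4,(115,170)),.024); d=E[1]-E[0]; print("coup",E.mean(0),np.linalg.norm(d),np.degrees(np.arctan2(d[1],d[0])))
P=p2w("top",f([(137,545),(240,556),(162,360),(265,375)],5,(370,130)),.008); print("plate",P, np.linalg.norm(P[0]-P[1]),(P[0]+P[1])/2)
d=(P[2]+P[3]-P[0]-P[1]);print(np.degrees(np.arctan2(d[1],d[0])), np.degrees(np.arctan2(*(P[1]-P[0])[[1,0]])))
S=p2w("top",f([(102,345),(360,378)],5,(370,130)),.044);print("stops",S)
C=p2w("top",f([(167,64),(460,115),(418,348),(130,288)],5,(370,130)),.128);print("carton",C,C.mean(0))
s,p,M,a=pose();print(a,p)
```

```text
lid [[0.6172 0.3431 0.0885]
 [0.63   0.1861 0.0885]
 [0.4055 0.1682 0.0885]
 [0.3948 0.3264 0.0885]]
0.15759665876270093
0.2251395671714645
0.15863220538792938
0.22302198765221176
centre [0.5119 0.2559 0.0885] casex az deg 94.27996028573673 -175.4410810297072
pad [0.5164 0.1915 0.107 ]
coup [0.6101 0.0574 0.024 ] 0.08922360160286891 -76.4180843587544
coup [0.4406 0.0698 0.024 ] 0.08963276620838391 -92.55287981178769
plate [[ 0.5407 -0.2183  0.008 ]
 [ 0.5368 -0.2635  0.008 ]
 [ 0.6217 -0.2283  0.008 ]
 [ 0.6162 -0.2738  0.008 ]] 0.04542666905618821 [ 0.5387 -0.2409  0.008 ]
-7.199941945193735 -94.94486756837715
stops [[ 0.6231 -0.1967  0.044 ]
 [ 0.6117 -0.3068  0.044 ]]
carton [[ 0.7235 -0.209   0.128 ]
 [ 0.7069 -0.3252  0.128 ]
 [ 0.6144 -0.3085  0.128 ]
 [ 0.635  -0.1952  0.128 ]] [ 0.67   -0.2595  0.128 ]
0.44367997129578796 [ 0.2682 -0.5643  0.4041]
```

```bash
python3 -c "
from h import *
print(to(.516,.199,.313,1.648))"
```

```text
(array([ 551.5, -583. ,   91.8]), np.float64(-1.204))
```

move_arm:
  steps:
    - [35, -37, 0, -0.08]
    - [70, -74, 0, -0.16]
    - [105, -111, 0, -0.24]
    - [140, -148, 0, -0.32]
    - [175, -185, 0, -0.4]
    - [210, -222, 0, -0.48]
    - [245, -259, 0, -0.56]
    - [280, -296, 0, -0.64]
    - [315, -333, 0, -0.72]
    - [350, -370, 0, -0.8]
    - [385, -407, 0, -0.88]
    - [420, -444, 10, -0.96]
    - [455, -481, 30, -1.04]
    - [490, -518, 50, -1.12]
    - [525, -555, 70, -1.204]
    - [551, -583, 90, -1.204]
    - [551, -583, 90, -1.204]
    - [551, -583, 90, -1.204]
  grip: 0
  grip_force: 20

```text
clock: 2.4
position: [0.5156, 0.1979, 0.3146]
ee_rot: [2.135, 2.305, -0.002]
force: [0.2, 0.6, 0.3]
width: 0.005
```

Run:
```python
from h import *
s,p,M,a=pose(); print(s['clock'],p,a,s['width'],s['force'],np.round(s['joints'],2))
for n in ("scene","top","wrist"):
    cv2.imwrite(f"pics/{n}1.png",arm.get_image(n)[:,:,::-1])
im=cv2.imread("pics/scene1.png")[100:280,280:480]; cv2.imwrite("pics/scene1c.png",cv2.resize(im,None,fx=3,fy=3,interpolation=cv2.INTER_CUBIC))
```

```text
2.4 [0.5155996  0.19794451 0.31456516] 1.6474809006017115 0.004965635257454784 [0.21802485 0.57890382 0.26714452] [-0.06  0.48 -0.56  1.83  0.31  0.93 -0.68]
```

View pics/scene1c.png

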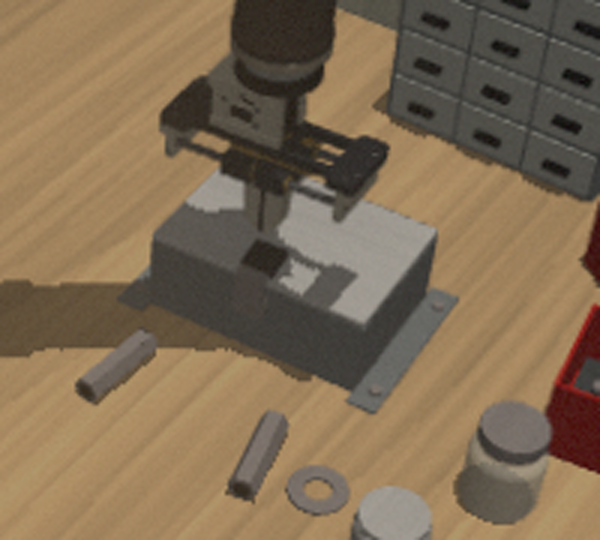

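View pics/wrist1.png

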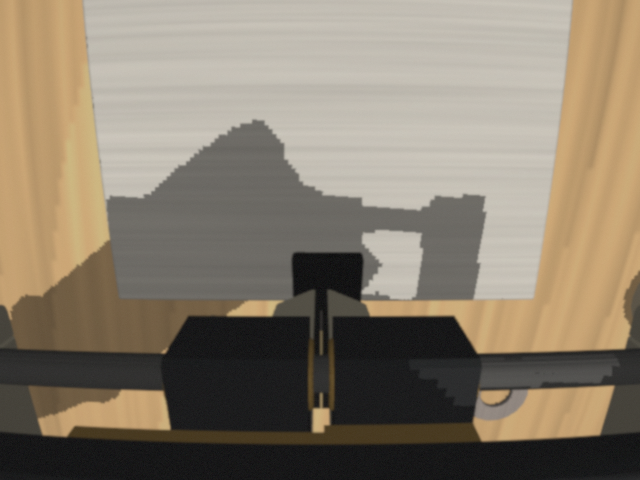

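move_arm:
  steps:
    - [0, 0, 10, 0]
    - [0, 0, 20, 0]
    - [0, 0, 28, 0]
    - [0, 0, 30, 0]
    - [0, 0, 30, 0]

```text
clock: 3.18
position: [0.5156, 0.1987, 0.2845]
ee_rot: [-2.134, -2.305, 0.001]
force: [-0.8, 0.3, 0.2]
width: 0.004
```

move_arm:
  steps:
    - [0, 0, 1.5, 0]
    - [0, 0, 3, 0]
    - [0, 0, 3, 0]

```text
clock: 3.55
position: [0.5158, 0.1988, 0.2819]
ee_rot: [2.134, 2.305, 0.001]
force: [-1.0, 1.7, 2.2]
width: 0.009
```

move_arm:
  steps:
    - [0, 0, 1.5, 0]
    - [0, 0, 3, 0]
    - [0, 0, 4, 0]
    - [0, 0, 4, 0]

```text
clock: 4.05
position: [0.5158, 0.1986, 0.2777]
ee_rot: [2.134, 2.305, 0.0]
force: [0.0, 0.9, 2.9]
width: 0.003
```

Run:
```python
from h import *
s,p,M,a=pose(); print(p,s['force'])
```

```text
[0.51583952 0.19862286 0.27768575] [0.00443323 0.90062558 2.91326222]
```

move_arm:
  steps:
    - [0, 0, 1, 0]
    - [0, 0, 1.5, 0]
    - [0, 0, 1.5, 0]

```text
clock: 4.42
position: [0.5158, 0.1985, 0.2763]
ee_rot: [2.134, 2.305, 0.0]
force: [0.7, -0.0, 4.9]
width: 0.005
```

move_arm:
  steps:
    - [0, 0, 0.7, 0]
    - [0, 0, 0.7, 0]

```text
clock: 4.68
position: [0.5158, 0.1986, 0.2759]
ee_rot: [2.134, 2.305, 0.0]
force: [0.4, -1.3, 8.4]
width: 0.005
```

Run:
```python
import numpy as np
th=[.03,.07,.12,.18,.24,.30,.36,.42,.48,.54,.60,.66,.72,.78,.84,.90,.96,1.02,1.08,1.14,1.2,1.26,1.32,1.38,1.44,1.5,1.56,1.62,1.68,1.74,1.8,1.86,1.92,1.96]
def c(t):
    if t<=1.5: return -147*np.cos(t)+17.4*np.sin(t),147*np.sin(t)+17.4*np.cos(t)
    return -160*np.cos(t)+17.4*np.sin(t)+.5, min(147,147-(t-1.5)*60)
X0=(-147,17.4)
for t in th:
    X=c(t); print(t,[round(X[0]-X0[0],1),0,round(-(X[1]-X0[1]),1),0])
```

```text
0.03 [np.float64(0.6), 0, np.float64(-4.4), 0]
0.07 [np.float64(1.6), 0, np.float64(-10.2), 0]
0.12 [np.float64(3.1), 0, np.float64(-17.5), 0]
0.18 [np.float64(5.5), 0, np.float64(-26.0), 0]
0.24 [np.float64(8.3), 0, np.float64(-34.4), 0]
0.3 [np.float64(11.7), 0, np.float64(-42.7), 0]
0.36 [np.float64(15.6), 0, np.float64(-50.7), 0]
0.42 [np.float64(19.9), 0, np.float64(-58.4), 0]
0.48 [np.float64(24.6), 0, np.float64(-65.9), 0]
0.54 [np.float64(29.9), 0, np.float64(-73.1), 0]
0.6 [np.float64(35.5), 0, np.float64(-80.0), 0]
0.66 [np.float64(41.5), 0, np.float64(-86.5), 0]
0.72 [np.float64(48.0), 0, np.float64(-92.6), 0]
0.78 [np.float64(54.7), 0, np.float64(-98.4), 0]
0.84 [np.float64(61.8), 0, np.float64(-103.7), 0]
0.9 [np.float64(69.3), 0, np.float64(-108.6), 0]
0.96 [np.float64(76.9), 0, np.float64(-113.0), 0]
1.02 [np.float64(84.9), 0, np.float64(-117.0), 0]
1.08 [np.float64(93.1), 0, np.float64(-120.4), 0]
1.14 [np.float64(101.4), 0, np.float64(-123.4), 0]
1.2 [np.float64(110.0), 0, np.float64(-125.9), 0]
1.26 [np.float64(118.6), 0, np.float64(-127.9), 0]
1.32 [np.float64(127.4), 0, np.float64(-129.3), 0]
1.38 [np.float64(136.2), 0, np.float64(-130.2), 0]
1.44 [np.float64(145.1), 0, np.float64(-130.6), 0]
1.5 [np.float64(154.0), 0, np.float64(-130.5), 0]
1.56 [np.float64(163.2), 0, -126.0, 0]
1.62 [np.float64(172.7), 0, -122.4, 0]
1.68 [np.float64(182.2), 0, -118.8, 0]
1.74 [np.float64(191.6), 0, -115.2, 0]
1.8 [np.float64(200.8), 0, -111.6, 0]
1.86 [np.float64(209.8), 0, -108.0, 0]
1.92 [np.float64(218.6), 0, -104.4, 0]
1.96 [np.float64(224.3), 0, -102.0, 0]
```

First segment: lift with the lid to about 0.36 rad, then check.

move_arm:
  steps:
    - [0.6, 0, -4.4, 0]
    - [1.6, 0, -10, 0]
    - [3, 0, -17.5, 0]
    - [5.5, 0, -26, 0]
    - [8.3, 0, -34.4, 0]
    - [11.7, 0, -42.7, 0]
    - [15.6, 0, -50.7, 0]

```text
clock: 5.55
position: [0.5144, 0.2144, 0.3268]
ee_rot: [-2.134, -2.305, 0.0]
force: [0.3, -1.6, 1.8]
width: 0.004
```

Run:
```python
from h import *
s,p,M,a=pose(); print(p,s['force'])
im=arm.get_image("scene")[:,:,::-1][100:280,280:480]; cv2.imwrite("pics/scene2c.png",cv2.resize(im,None,fx=3,fy=3,interpolation=cv2.INTER_CUBIC))
```

```text
[0.5143752  0.21444693 0.32682352] [ 0.30176121 -1.55292959  1.81550373]
```

View pics/scene2c.png

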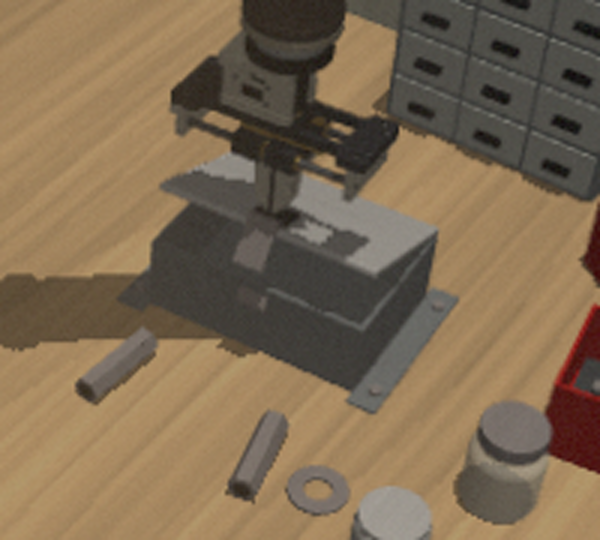

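The lid is riding up on the finger. Continuing.

move_arm:
  steps:
    - [4.3, 0, -7.7, 0]
    - [9, 0, -15.2, 0]
    - [14.3, 0, -22.4, 0]
    - [19.9, 0, -29.3, 0]
    - [25.9, 0, -35.8, 0]
    - [32.4, 0, -41.9, 0]
    - [39.1, 0, -47.7, 0]
    - [46.2, 0, -53, 0]
    - [53.7, 0, -57.9, 0]
    - [61.3, 0, -62.3, 0]
    - [69.3, 0, -66.3, 0]

```text
clock: 6.98
position: [0.5091, 0.2839, 0.3928]
ee_rot: [-2.134, -2.305, -0.0]
force: [0.6, 1.1, 3.0]
width: 0.005
```

Run:
```python
from h import *
s,p,M,a=pose(); print(p,s['force'])
im=arm.get_image("scene")[:,:,::-1][100:280,280:480]; cv2.imwrite("pics/scene3c.png",cv2.resize(im,None,fx=3,fy=3,interpolation=cv2.INTER_CUBIC))
```

```text
[0.50910559 0.28388443 0.39279162] [0.63224401 1.1006075  3.04752449]
```

View pics/scene3c.png

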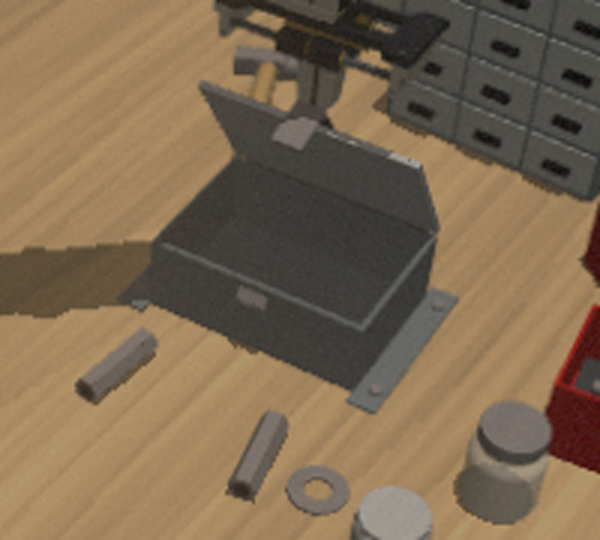

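move_arm:
  steps:
    - [8.2, 0, -3.4, 0]
    - [16.5, 0, -6.4, 0]
    - [25.1, 0, -8.9, 0]
    - [33.7, 0, -10.9, 0]
    - [42.5, 0, -12.3, 0]
    - [51.3, 0, -13.2, 0]
    - [60.2, 0, -13.6, 0]
    - [69.1, 0, -13.5, 0]
    - [78.3, 0, -9, 0]
    - [87.8, 0, -5.4, 0]
    - [97.3, 0, -1.8, 0]

```text
clock: 8.4
position: [0.5016, 0.3809, 0.3938]
ee_rot: [-2.134, -2.305, 0.001]
force: [-0.6, 2.0, 2.5]
width: 0.007
```

move_arm:
  steps:
    - [9.4, 0, 3.6, 0]
    - [18.6, 0, 7.2, 0]
    - [27.6, 0, 10.8, 0]
    - [36.4, 0, 14, 0]
    - [42, 0, 15, 0]
    - [46, 0, 15, 0]
    - [52, 0, 15, 0]

```text
clock: 9.28
position: [0.498, 0.4317, 0.3791]
ee_rot: [2.135, 2.304, -0.001]
force: [0.1, 0.8, -0.3]
width: 0.004
```

Run:
```python
from h import *
s,p,M,a=pose(); print(p,s['force'])
for n in ("scene","top"):
  cv2.imwrite(f"pics/{n}4.png",arm.get_image(n)[:,:,::-1])
im=cv2.imread("pics/scene4.png")[100:280,280:480]; cv2.imwrite("pics/scene4c.png",cv2.resize(im,None,fx=3,fy=3,interpolation=cv2.INTER_CUBIC))
```

```text
[0.49803447 0.43172133 0.37910528] [ 0.07661938  0.77641342 -0.34850557]
```

View pics/scene4c.png

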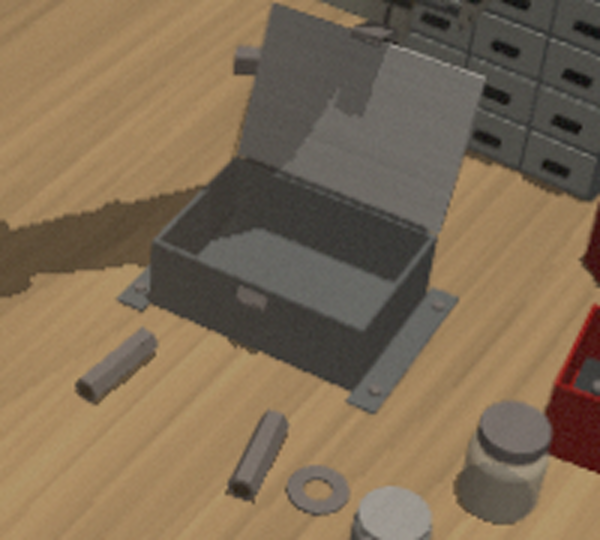

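View pics/top4.png

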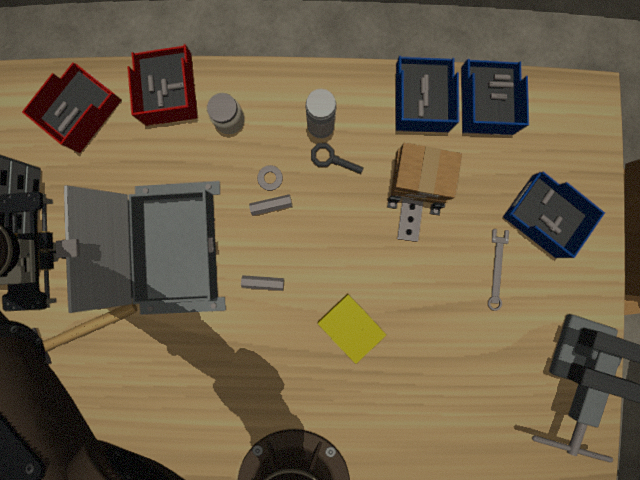

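Lid is fully open and stays there by itself. The top view still shows the couplers at (270,204) and (262,283). Next is the plate.

```bash
python3 -c "
from h import *
print(to(.5635,-.2437,.33,3.028))"
```

```text
(array([-679.3,   13.5,   49.3]), np.float64(-1.38))
```

move_arm:
  steps:
    - [3, 0, -40, 0]
    - [3, 0, -75, 0]
    - [-40, 1, -75, -0.08]
    - [-90, 2, -75, -0.18]
    - [-140, 3, -75, -0.28]
    - [-190, 4, -75, -0.38]
    - [-240, 5, -75, -0.48]
    - [-290, 6, -75, -0.58]
    - [-340, 7, -75, -0.68]
    - [-390, 8, -75, -0.79]
    - [-440, 9, -70, -0.89]
    - [-490, 10, -55, -0.99]
    - [-540, 11, -30, -1.09]
    - [-590, 12, 0, -1.2]
    - [-640, 13, 30, -1.3]
    - [-679, 13.5, 49, -1.38]
    - [-679, 13.5, 49, -1.38]
    - [-679, 13.5, 49, -1.38]
  grip: 75

```text
clock: 11.62
position: [0.5634, -0.2434, 0.3306]
ee_rot: [0.18, 3.136, 0.001]
force: [-0.4, 0.8, -0.7]
width: 0.817
```

Run:
```python
from h import *
s,p,M,a=pose(); print(s['clock'],p,np.degrees(a),s['width'],np.round(s['joints'],2))
for n in ("wrist","top"):
  cv2.imwrite(f"pics/{n}5.png",arm.get_image(n)[:,:,::-1])
np.save("st5.npy",np.r_[s['position'],s['ee_rot']])
```

```text
11.625 [ 0.56335905 -0.24335447  0.33059312] 173.44136257741476 0.8172026855598556 [ 0.8   0.59 -0.72  1.65  0.44  1.07  1.4 ]
```

View pics/wrist5.png

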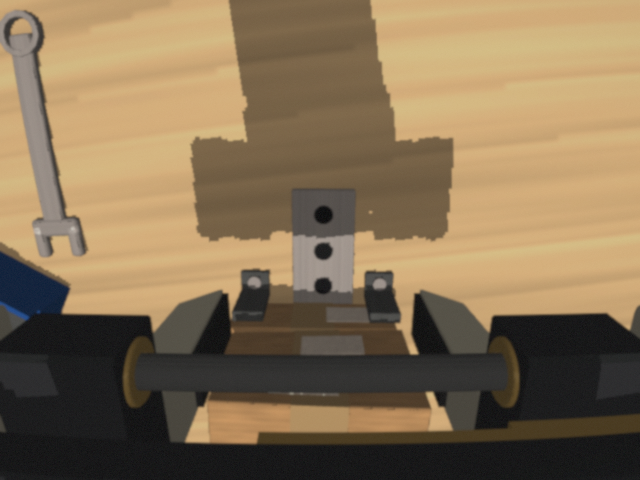

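View pics/top5.png

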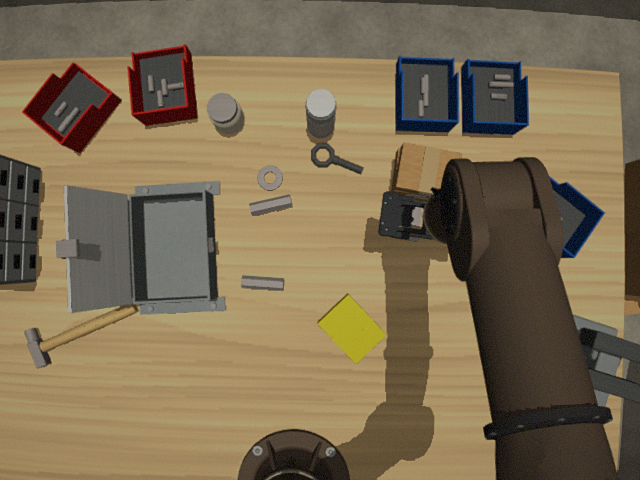

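Run:
```python
from h import *
v=np.load("st5.npy"); st={'position':v[:3],'ee_rot':v[3:]}
X=p2w("wrist",[(292,189),(355,189),(293,290),(354,290)],.008,st); print(X.round(4))
M=R.from_rotvec(v[3:]).as_matrix(); print(((X-v[:3])@M*1000).round(1))
```

```text
[[ 0.5361 -0.2605  0.008 ]
 [ 0.5412 -0.2158  0.008 ]
 [ 0.6141 -0.2703  0.008 ]
 [ 0.6195 -0.2236  0.008 ]]
[[ 25.2 -20.4 322.6]
 [ 25.2  24.6 322.6]
 [-53.4 -21.2 322.6]
 [-53.5  25.8 322.6]]
```

move_arm:
  steps:
    - [0, 2, 45, 0]
    - [0, 2, 90, 0]
    - [0, 2, 125, 0]
    - [0, 2, 145, 0]
    - [0, 2, 150, 0]
    - [0, 2, 150, 0]

```text
clock: 12.48
position: [0.5641, -0.2416, 0.1813]
ee_rot: [0.178, 3.135, -0.001]
force: [-0.0, -0.3, 0.2]
width: 0.812
```

move_arm:
  steps:
    - [0, 2, 0, 0]
    - [0, 2, 0, 0]
    - [0, 2, 0, 0]
    - [0, 2, 0, 0]
    - [0, 2, 0, 0]
  grip: 40
  grip_force: 45

```text
clock: 13.1
position: [0.5638, -0.2402, 0.1807]
ee_rot: [0.179, 3.136, -0.001]
force: [-1.8, -1.1, 6.1]
width: 0.488
```

move_arm:
  steps:
    - [2, 0, 0, 0]
    - [6, 0, 0, 0]
    - [12, 0, 0, 0]
    - [18, 0, 0, 0]
    - [24, 0, 0, 0]
    - [30, 0, 0, 0]
    - [36, 0, 0, 0]
    - [42, 0, 0, 0]
    - [48, 0, 0, 0]
    - [54, 0, 0, 0]

```text
clock: 14.35
position: [0.5118, -0.2335, 0.181]
ee_rot: [0.177, 3.131, 0.001]
force: [7.5, -0.8, -1.8]
width: 0.488
```

Run:
```python
from h import *
s,p,M,a=pose(); print(s['clock'],p,s['force'],s['width'])
im=arm.get_image("scene")[:,:,::-1][240:400,220:420]; cv2.imwrite("pics/scene6c.png",cv2.resize(im,None,fx=3,fy=3,interpolation=cv2.INTER_CUBIC))
```

```text
14.35 [ 0.51180522 -0.23350424  0.18098766] [ 7.51110936 -0.81057981 -1.81097337] 0.48820977190032955
```

View pics/scene6c.png

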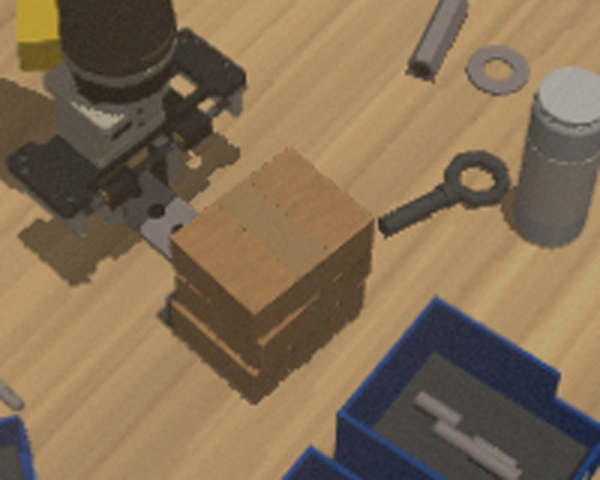

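move_arm:
  steps:
    - [5, 0, 0, 0]
    - [10, 0, 0, 0]
    - [15, 0, 0, 0]
    - [20, 0, 0, 0]
    - [25, 0, 0, 0]
    - [30, 0, 0, 0]
    - [35, 0, 0, 0]
    - [40, 0, 0, 0]
    - [46, 0, 0, 0]
    - [53, 0, 0, 0]
    - [61, 0, 0, 0]
    - [65, 0, 0, 0]
    - [65, 0, 0, 0]

```text
clock: 16.02
position: [0.4452, -0.2263, 0.1806]
ee_rot: [-0.179, -3.136, 0.001]
force: [1.7, -0.9, 9.1]
width: 0.487
```

Run:
```python
from h import *
s,p,M,a=pose(); print(s['clock'],p,s['force'],s['width'])
for n in ("scene","top","wrist"):
  cv2.imwrite(f"pics/{n}7.png",arm.get_image(n)[:,:,::-1])
im=cv2.imread("pics/scene7.png")[240:400,220:420]; cv2.imwrite("pics/scene7c.png",cv2.resize(im,None,fx=3,fy=3,interpolation=cv2.INTER_CUBIC))
```

```text
16.025 [ 0.44516706 -0.22630894  0.18061841] [ 1.6967293  -0.900148    9.09329281] 0.4874364915315103
```

View pics/scene7c.png

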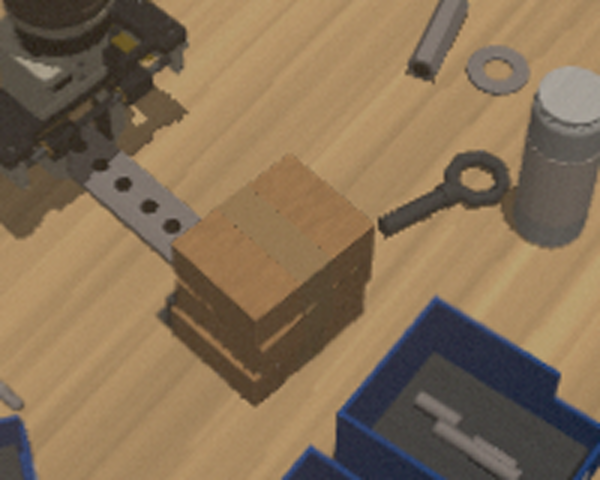

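View pics/top7.png

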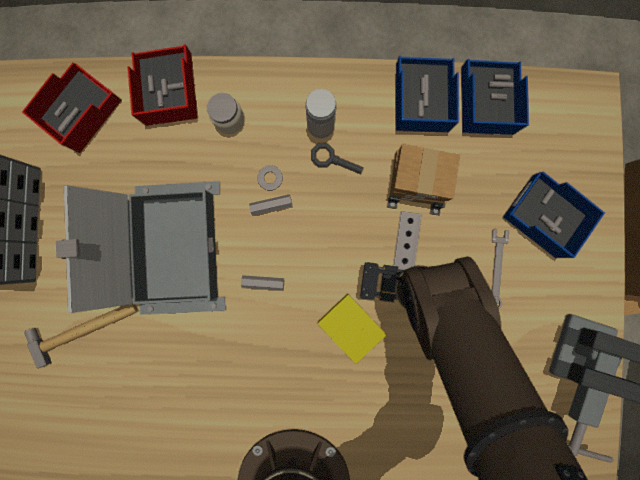

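View pics/wrist7.png

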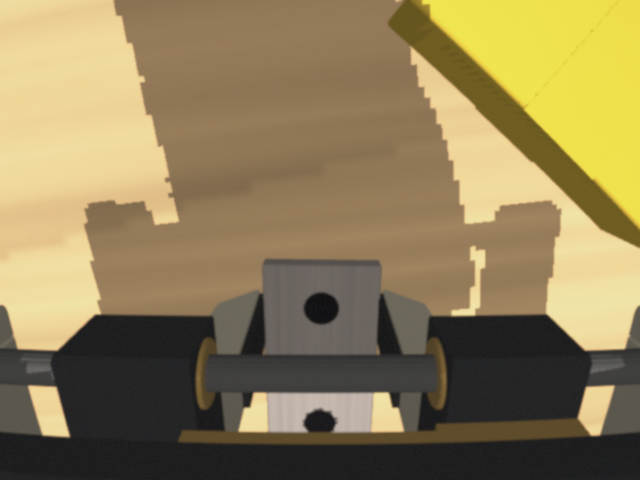

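move_arm:
  steps:
    - [0, 0, -0.5, 0]
    - [0, 0, -1, 0]
    - [0, 0, -1, 0]
    - [-20, 0, -1, 0]
    - [-45, 0, -1, 0]
    - [-63, 0, -1, 0]
    - [-65, 0, -0.5, 0]
    - [-65, 0, -0.5, 0]
  grip: 66

```text
clock: 17.18
position: [0.5093, -0.2336, 0.1804]
ee_rot: [-0.179, -3.135, -0.0]
force: [0.5, -0.1, 0.2]
width: 0.718
```

Run:
```python
from h import *
s,p,M,a=pose(); print(s['clock'],p,s['force'],s['width'])
for n in ("wrist",):
  cv2.imwrite(f"pics/{n}8.png",arm.get_image(n)[:,:,::-1])
```

```text
17.175 [ 0.50929737 -0.23360864  0.18039332] [ 0.49307403 -0.1009876   0.1695611 ] 0.7180637998368529
```

View pics/wrist8.png

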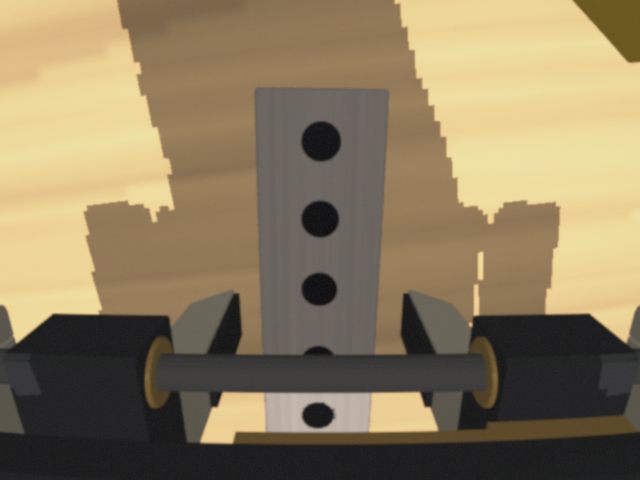

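move_arm:
  steps:
    - [0, 0, 0, 0]
    - [0, 0, 0, 0]
    - [0, 0, 0, 0]
    - [0, 0, 0, 0]
    - [0, 0, -10, 0]
    - [0, 0, -30, 0]
    - [0, 0, -60, 0]
    - [0, 0, -60, 0]
  grip: 40
  grip_force: 50

```text
clock: 18.23
position: [0.5113, -0.2337, 0.2441]
ee_rot: [0.178, 3.132, -0.002]
force: [-0.1, -0.0, -2.0]
width: 0.487
```

Run:
```python
from h import *
s,p,M,a=pose(); print(s['clock'],p,s['force'],s['width'])
for n in ("wrist","top"):
  cv2.imwrite(f"pics/{n}9.png",arm.get_image(n)[:,:,::-1])
im=cv2.imread("pics/top9.png")[170:320,50:250]; cv2.imwrite("pics/top9c.png",cv2.resize(im,None,fx=4,fy=4,interpolation=cv2.INTER_CUBIC))
print(to(.5139,.2311,.33,3.218))
```

```text
18.225 [ 0.51130102 -0.23371663  0.2440707 ] [-0.05082682 -0.03272886 -2.0191353 ] 0.48737224577673993
(array([ 49.1, 462.3, -88.8]), np.float64(-0.191))
```

View pics/wrist9.png

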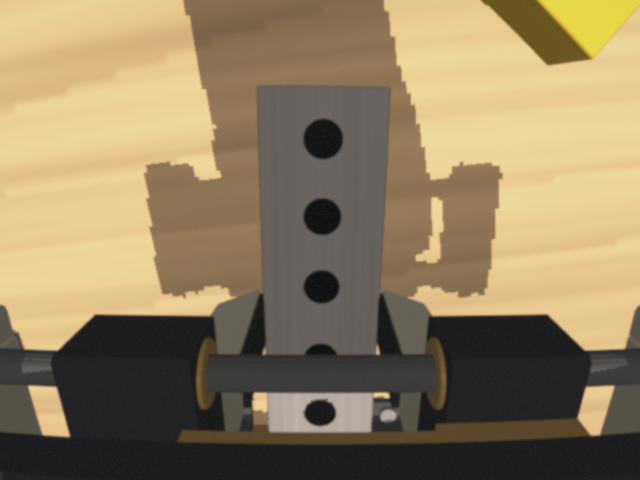

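View pics/top9c.png

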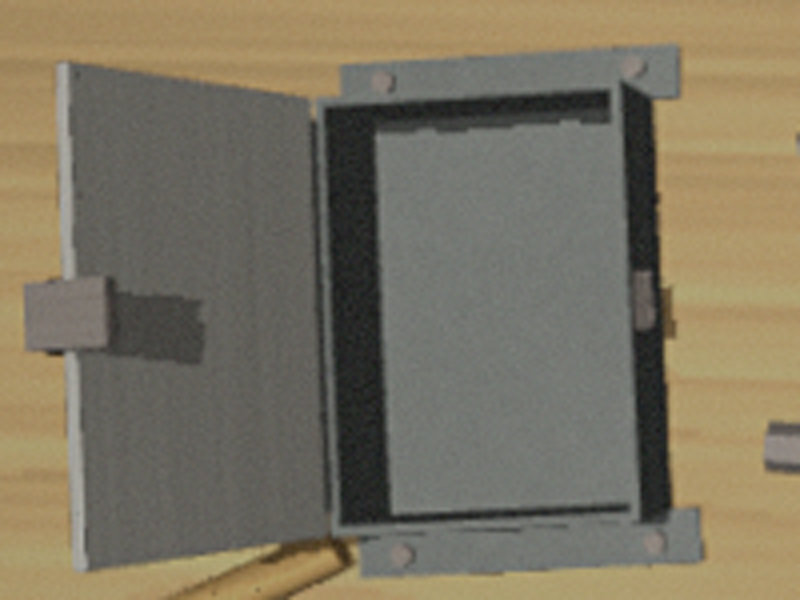

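Run:
```python
from h import *
np.set_printoptions(precision=4,suppress=True)
L=p2w("top",[(x/4+50,y/4+170) for x,y in [(318,100),(622,80),(640,525),(335,537)]],.08); print(L,L.mean(0))
for i in range(4): print(np.linalg.norm(L[i]-L[(i+1)%4]))
ax=(L[0]+L[3]-L[1]-L[2]);print(np.degrees(np.arctan2(ax[1],ax[0])))
# predicted lid front inner/outer corners at 1.9
c=np.array([.512,.256]);a=np.radians(94.4);hx=np.array([np.cos(a),np.sin(a)]);hy=np.array([-hx[1],hx[0]])
for th in (1.8,1.9,2.0):
  for h in (0,.008):
    xx=-.16*np.cos(th)+h*np.sin(th); zz=.0805+.16*np.sin(th)+h*np.cos(th)
    print(th,h,[((w2p("top",[*(c+hx*(.08+xx)+hy*s),zz])[0]-(50,170))*4).round() for s in(-.1125,.1125)])
```

```text
[[0.6172 0.3423 0.08  ]
 [0.6297 0.1845 0.08  ]
 [0.4048 0.1691 0.08  ]
 [0.3945 0.3261 0.08  ]] [0.5115 0.2555 0.08  ]
0.15830167565976266
0.22541678204035762
0.15734578962507592
0.22333686873961672
94.12668940861904
1.8 0 [array([97., 58.]), array([117., 576.])]
1.8 0.008 [array([82., 60.]), array([102., 576.])]
1.9 0 [array([69., 62.]), array([ 88., 576.])]
1.9 0.008 [array([56., 64.]), array([ 75., 576.])]
2.0 0 [array([44., 66.]), array([ 63., 576.])]
2.0 0.008 [array([33., 68.]), array([ 51., 576.])]
```

move_arm:
  steps:
    - [0, 0, -40, 0]
    - [2, 20, -80, -0.01]
    - [6, 55, -89, -0.02]
    - [10, 95, -89, -0.04]
    - [14, 135, -89, -0.06]
    - [18, 175, -89, -0.08]
    - [22, 215, -89, -0.1]
    - [26, 255, -89, -0.11]
    - [31, 295, -89, -0.13]
    - [36, 335, -89, -0.15]
    - [41, 375, -89, -0.17]
    - [46, 415, -89, -0.19]
    - [49, 447, -89, -0.19]
    - [49, 462, -89, -0.19]
    - [49, 462, -89, -0.19]
    - [49, 462, -89, -0.19]

```text
clock: 20.32
position: [0.5143, 0.2292, 0.3293]
ee_rot: [0.117, -3.139, 0.002]
force: [0.4, -0.0, -2.4]
width: 0.487
```

Run:
```python
from h import *
s,p,M,a=pose(); print(s['clock'],p,s['force'],s['width'],np.degrees(a),to(.5137,.2307,.2,3.2166))
for n in ("wrist","scene"):
  cv2.imwrite(f"pics/{n}10.png",arm.get_image(n)[:,:,::-1])
im=cv2.imread("pics/scene10.png")[100:280,280:480]; cv2.imwrite("pics/scene10c.png",cv2.resize(im,None,fx=3,fy=3,interpolation=cv2.INTER_CUBIC))
```

```text
20.325 [0.51426032 0.22923984 0.32934289] [ 0.4474832  -0.04179741 -2.38268182] 0.48669034383630727 -175.73250215545005 (array([  0.4,   1.7, 129.3]), np.float64(-0.001))
```

View pics/wrist10.png

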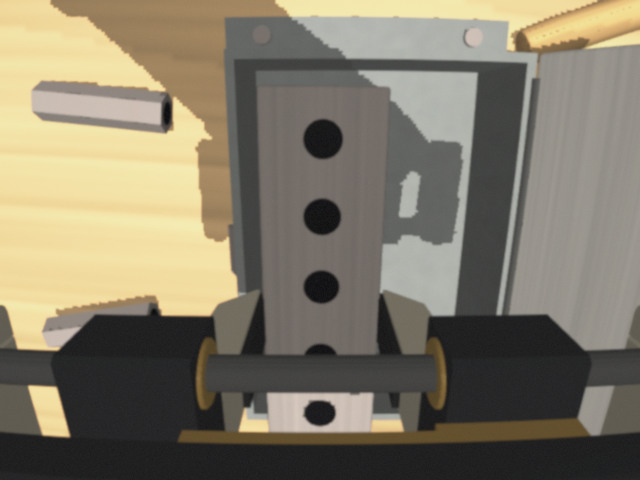

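View pics/scene10c.png

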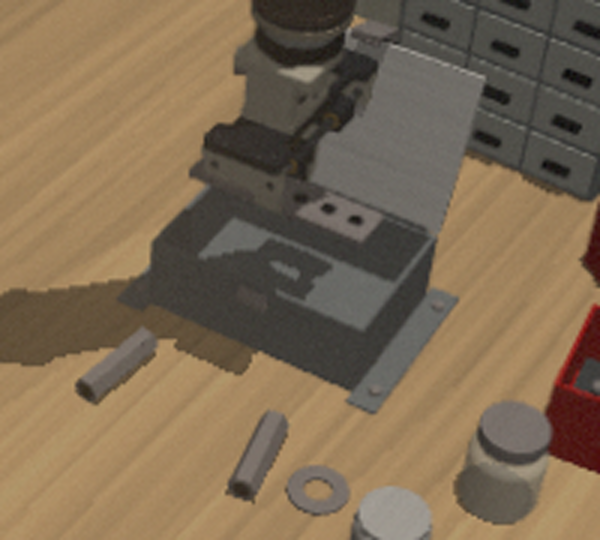

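move_arm:
  steps:
    - [0, 2, 35, 0]
    - [0, 2, 70, 0]
    - [0, 2, 100, 0]
    - [0, 2, 120, 0]
    - [0, 2, 129, 0]
    - [0, 2, 130, 0]
    - [0, 2, 130, 0]

```text
clock: 21.3
position: [0.5141, 0.2331, 0.2007]
ee_rot: [-0.119, 3.138, 0.001]
force: [-0.1, -0.4, -0.7]
width: 0.489
```

move_arm:
  steps:
    - [0, 0, 0, 0]
    - [0, 0, 0, 0]
    - [0, 0, 0, 0]
  grip: 54

```text
clock: 21.68
position: [0.5139, 0.2329, 0.2002]
ee_rot: [-0.119, 3.139, 0.0]
force: [-0.4, 0.1, -0.2]
width: 0.589
```

move_arm:
  steps:
    - [0, 0, -20, 0]
    - [0, 0, -60, 0]
    - [0, 0, -110, 0]
    - [0, 0, -130, 0]
    - [0, 0, -130, 0]

```text
clock: 22.3
position: [0.514, 0.2331, 0.3319]
ee_rot: [-0.119, 3.136, 0.002]
force: [-0.2, 0.4, -0.9]
width: 0.587
```

Run:
```python
from h import *
s,p,M,a=pose(); print(s['clock'],p,s['force'],s['width'],np.degrees(a))
for n in ("wrist","top"):
  cv2.imwrite(f"pics/{n}11.png",arm.get_image(n)[:,:,::-1])
```

```text
22.3 [0.51402707 0.23314951 0.33192753] [-0.23832242  0.3593571  -0.92492902] 0.5873566944725975 -175.65042805499377
```

View pics/wrist11.png

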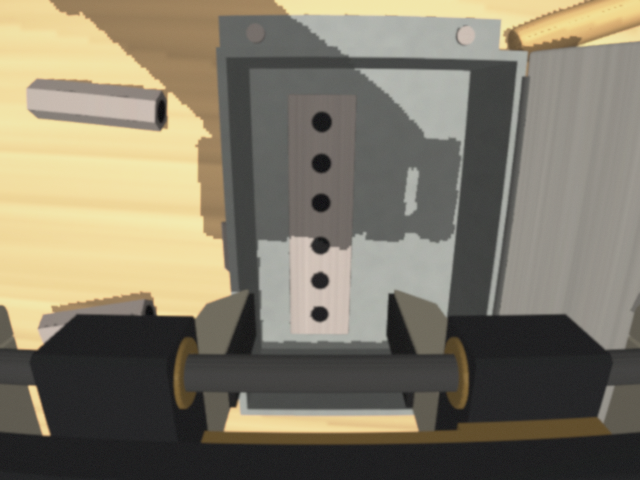

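View pics/top11.png

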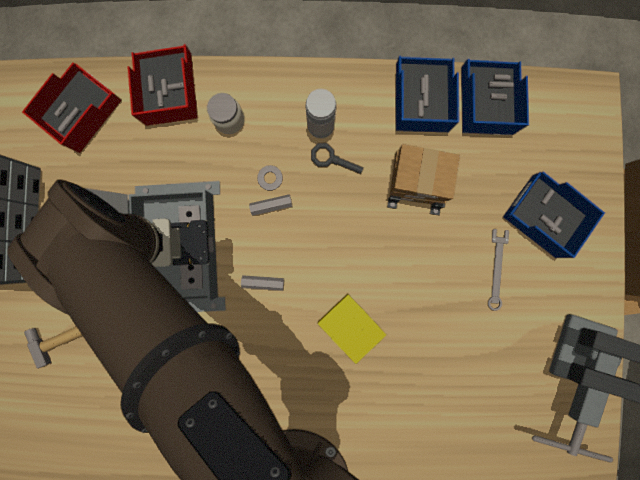

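```bash
python3 -c "
from h import *
print(to(.4406,.0698,.32,1.525))"
```

```text
(array([  85.1, -156.6,    9.5]), np.float64(1.692))
```

move_arm:
  steps:
    - [0, -15, 0, 0.15]
    - [10, -35, 0, 0.32]
    - [20, -55, 0, 0.49]
    - [30, -75, 0, 0.66]
    - [40, -95, 0, 0.83]
    - [50, -115, 0, 1.0]
    - [62, -135, 5, 1.17]
    - [75, -150, 9, 1.34]
    - [85, -157, 9, 1.5]
    - [85, -157, 9, 1.69]
    - [85, -157, 9, 1.69]
    - [85, -157, 9, 1.69]
  grip: 60

```text
clock: 23.9
position: [0.4408, 0.0699, 0.3202]
ee_rot: [-2.263, -2.178, 0.002]
force: [0.0, 0.1, -0.3]
width: 0.653
```

Run:
```python
from h import *
s,p,M,a=pose(); print(s['clock'],p,s['force'],s['width'],np.degrees(a),np.round(s['joints'],2))
np.save("st12.npy",np.r_[s['position'],s['ee_rot']])
for n in ("wrist","top"):
  cv2.imwrite(f"pics/{n}12.png",arm.get_image(n)[:,:,::-1])
```

```text
23.9 [0.44084599 0.06990693 0.32024011] [ 0.00731543  0.11118645 -0.29526708] 0.6534510883125367 87.78985563203024 [ 0.11  0.29 -0.47  2.07  0.18  0.82 -0.5 ]
```

View pics/wrist12.png

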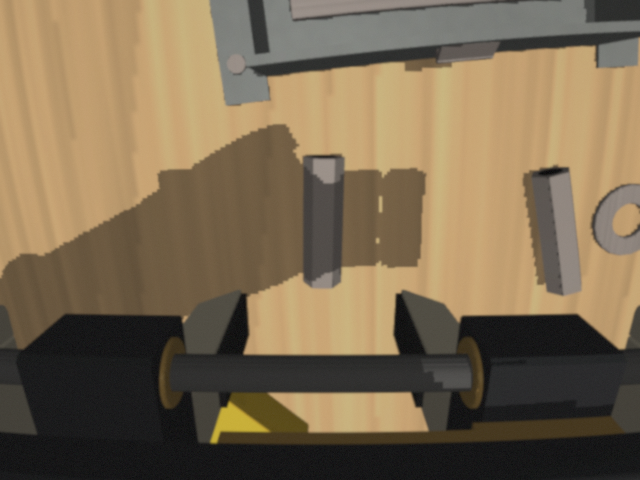

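View pics/top12.png

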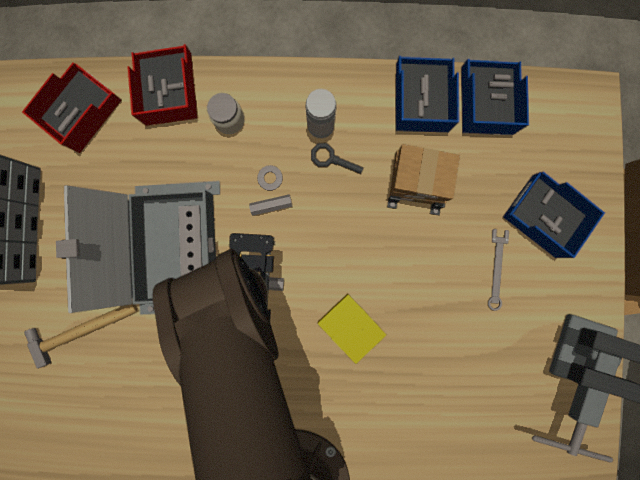

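```bash
python3 - <<'E'
from h import *
v=np.load("st12.npy"); st={'position':v[:3],'ee_rot':v[3:]}
M=R.from_rotvec(v[3:]).as_matrix()
X=p2w("wrist",[(324,181),(322,276),(322.5,157),(322,287)],[.024,.024,.024,.024],st)
print(X.round(4)); print(((X-v[:3])@M*1000).round(1))
for c in ([.4406,.0698,.024],): print(w2p("wrist",c,st))
E
python3 - <<'E'
import cv2
im=cv2.imread("pics/wrist12.png")[140:300,260:390]; cv2.imwrite("pics/w12c.png",cv2.resize(im,None,fx=4,fy=4,interpolation=cv2.INTER_CUBIC))
E
```

```text
[[0.443  0.1044 0.024 ]
 [0.4392 0.0381 0.024 ]
 [0.4426 0.1199 0.024 ]
 [0.4389 0.0298 0.024 ]]
[[ 3.460e+01  1.100e+00  2.962e+02]
 [-3.180e+01 -0.000e+00  2.963e+02]
 [ 5.010e+01  1.000e-01  2.962e+02]
 [-4.010e+01 -0.000e+00  2.963e+02]]
[[322.32178933 232.16608806]]
```

View pics/w12c.png

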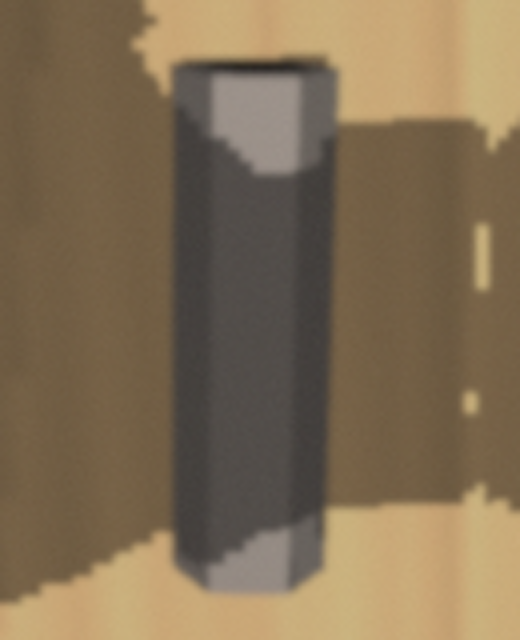

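move_arm:
  steps:
    - [2, 0, 45, 0]
    - [4, 0, 85, 0]
    - [4, 0, 115, 0]
    - [4, 0, 133, 0]
    - [4, 0, 139, 0]
    - [4, 0, 139, 0]

```text
clock: 24.75
position: [0.4412, 0.0739, 0.1818]
ee_rot: [-2.268, -2.174, 0.0]
force: [0.2, 0.6, -0.4]
width: 0.652
```

move_arm:
  steps:
    - [0, 0, 0, 0]
    - [0, 0, 0, 0]
    - [0, 0, 0, 0]
    - [0, 0, 0, 0]
    - [0, 0, 0, 0]
    - [0, 0, -15, 0]
    - [0, 0, -45, 0]
    - [0, 0, -45, 0]
  grip: 15
  grip_force: 45

```text
clock: 25.75
position: [0.4418, 0.0741, 0.2289]
ee_rot: [2.268, 2.172, 0.005]
force: [-0.1, -0.4, -1.9]
width: 0.28
```

Run:
```python
from h import *
s,p,M,a=pose(); print(s['clock'],p,s['force'],s['width'],np.degrees(a))
cv2.imwrite(f"pics/wrist13.png",arm.get_image("wrist")[:,:,::-1])
c=np.array([.5117,.2557]);b=np.radians(94.2);hx=np.array([np.cos(b),np.sin(b)]);hy=np.array([-hx[1],hx[0]])
t=c-.026*hx+.045*hy; print(t,to(*t,.30,b))
```

```text
25.75 [0.44177263 0.0740688  0.22890953] [-0.13881932 -0.44952205 -1.93734754] 0.28019866014303607 87.52363185527355
[0.46872504 0.2264741 ] (array([153.7,  20.8, -72. ]), np.float64(-0.117))
```

View pics/wrist13.png

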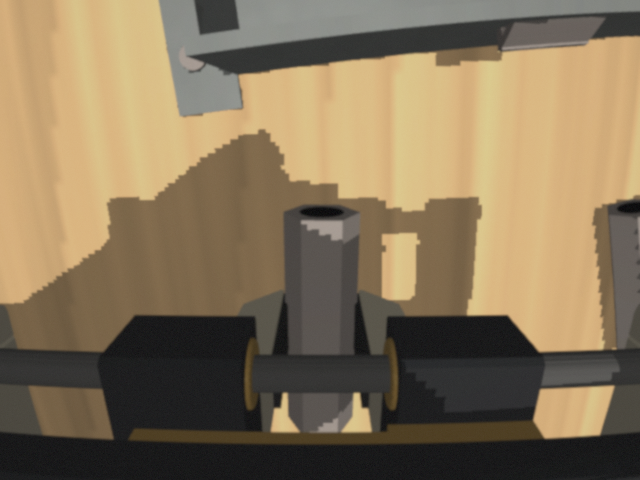

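move_arm:
  steps:
    - [0, 0, -40, 0]
    - [15, 2, -70, -0.02]
    - [50, 7, -72, -0.05]
    - [90, 12, -72, -0.08]
    - [130, 18, -72, -0.117]
    - [156, 21, -72, -0.117]
    - [156, 21, -72, -0.117]
    - [156, 21, -72, -0.117]

```text
clock: 26.8
position: [0.4686, 0.2279, 0.298]
ee_rot: [-2.138, -2.302, 0.003]
force: [-0.1, -0.6, -1.8]
width: 0.28
```

Run:
```python
from h import *
s,p,M,a=pose(); print(s['clock'],p,s['force'],s['width'],np.degrees(a))
cv2.imwrite(f"pics/wrist14.png",arm.get_image("wrist")[:,:,::-1])
```

```text
26.8 [0.46856499 0.22792625 0.29803829] [-0.09780173 -0.60334466 -1.79093684] 0.27963791177938535 94.22262926874545
```

View pics/wrist14.png

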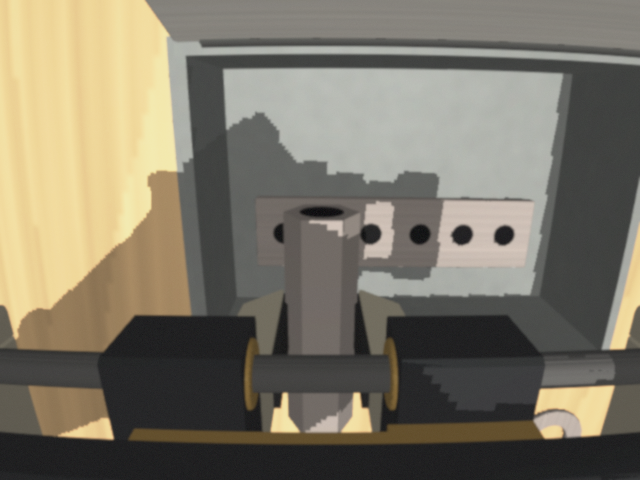

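move_arm:
  steps:
    - [2, 0, 35, 0]
    - [2, 0, 65, 0]
    - [2, 0, 88, 0]
    - [2, 0, 98, 0]
    - [2, 0, 98, 0]

```text
clock: 27.48
position: [0.4687, 0.2301, 0.2006]
ee_rot: [-2.139, -2.301, 0.002]
force: [0.3, 0.4, -1.4]
width: 0.278
```

move_arm:
  steps:
    - [0, 0, 0, 0]
    - [0, 0, 0, 0]
    - [0, 0, 0, 0]
    - [0, 0, -20, 0]
    - [0, 0, -60, 0]
    - [0, 0, -100, 0]
    - [0, 0, -100, 0]
  grip: 45

```text
clock: 28.35
position: [0.4695, 0.2316, 0.304]
ee_rot: [2.137, 2.3, 0.009]
force: [-0.6, 0.8, 0.3]
width: 0.491
```

Run:
```python
from h import *
s,p,M,a=pose(); print(s['clock'],p,s['force'],s['width'],np.degrees(a))
cv2.imwrite(f"pics/wrist15.png",arm.get_image("wrist")[:,:,::-1])
cv2.imwrite(f"pics/top15.png",arm.get_image("top")[:,:,::-1])
print(to(.6101,.0574,.32,np.radians(103.6)))
```

```text
28.35 [0.46954076 0.23156961 0.30399619] [-0.5567086   0.84974768  0.2589677 ] 0.49137693380807335 94.22627550116442
(array([-183.1,  128.3,  -18.8]), np.float64(-0.164))
```

View pics/wrist15.png

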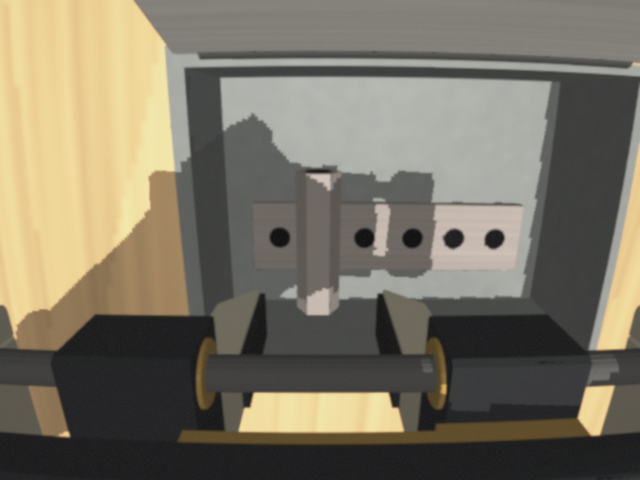

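View pics/top15.png

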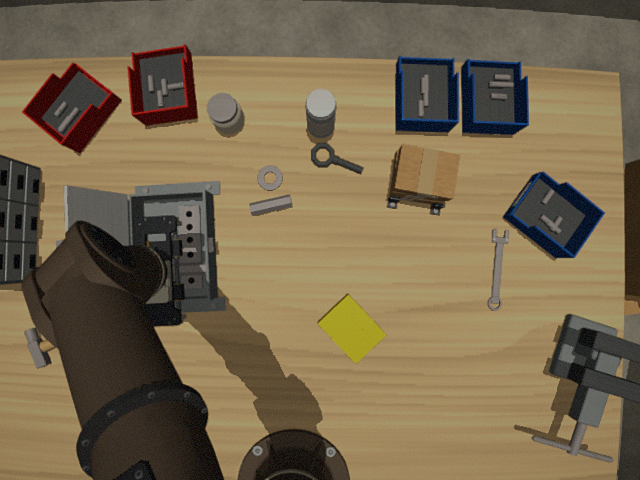

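Run:
```python
from h import *
im=cv2.imread("pics/top0.png")[150:240,230:320]; cv2.imwrite("pics/t_w.png",cv2.resize(im,None,fx=7,fy=7,interpolation=cv2.INTER_CUBIC))
w=p2w("top",[(270,177.8)],.002)[0]; c=np.array([.6101,.0574]); a=np.radians(103.6)
d=w[:2]-c; u=np.array([np.cos(a),np.sin(a)]); print(w, "along",d@u,"perp",d@np.array([-u[1],u[0]]))
```

```text
[0.66962012 0.0619945  0.002     ] along -0.009530008091082736 perp -0.05893159180619345
```

View pics/t_w.png

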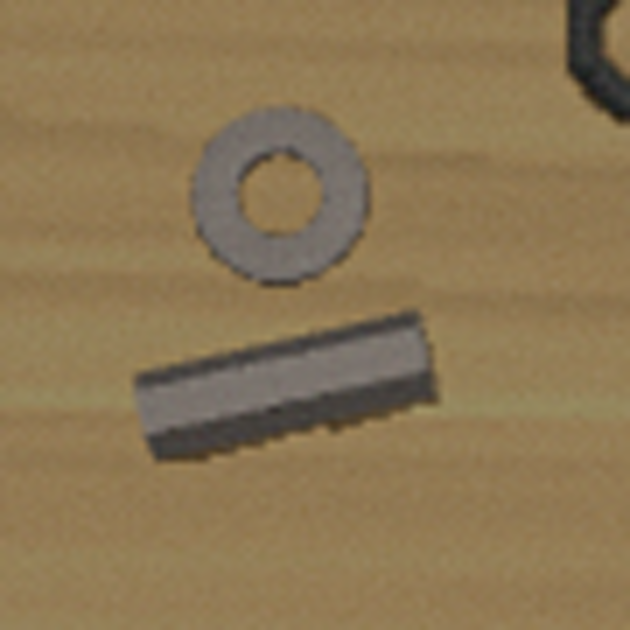

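```bash
python3 -c "
from h import *
print(to(.6049,.0788,.32,np.radians(103.6)))"
```

```text
(array([-161.4,  124.7,  -18.8]), np.float64(-0.164))
```

move_arm:
  steps:
    - [0, 0, -20, 0]
    - [-30, 22, -20, -0.02]
    - [-65, 50, -20, -0.06]
    - [-100, 78, -19, -0.1]
    - [-135, 104, -19, -0.14]
    - [-161, 125, -19, -0.164]
    - [-161, 125, -19, -0.164]
    - [-161, 125, -19, -0.164]
  grip: 36

```text
clock: 29.45
position: [0.6046, 0.0799, 0.3186]
ee_rot: [-1.941, -2.468, 0.002]
force: [-0.1, -0.0, 0.8]
width: 0.391
```

Run:
```python
from h import *
s,p,M,a=pose(); print(s['clock'],p,s['width'],np.degrees(a))
np.save("st16.npy",np.r_[s['position'],s['ee_rot']])
im=arm.get_image("wrist")[:,:,::-1];cv2.imwrite(f"pics/wrist16.png",im)
```

```text
29.45 [0.60461253 0.07994602 0.31860257] 0.39133655896291497 103.64753684591216
```

View pics/wrist16.png

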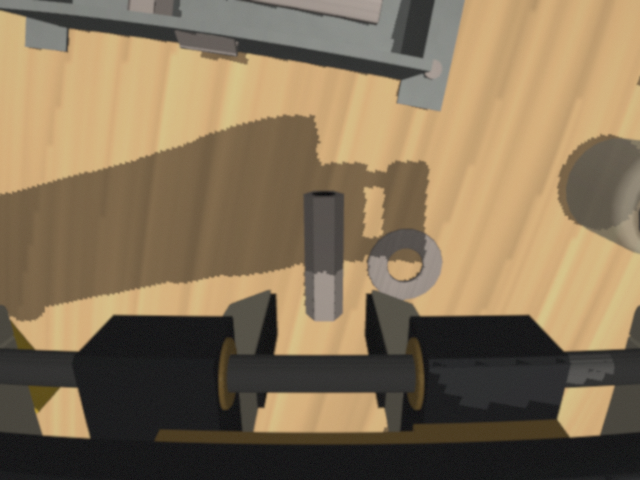

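Run:
```python
from h import *
im=cv2.imread("pics/wrist16.png")[180:330,260:460]; cv2.imwrite("pics/w16c.png",cv2.resize(im,None,fx=4,fy=4,interpolation=cv2.INTER_CUBIC))
v=np.load("st16.npy"); st={'position':v[:3],'ee_rot':v[3:]}
M=R.from_rotvec(v[3:]).as_matrix()
X=p2w("wrist",[(323.5,194),(323,320),(405,263)],[.024,.024,.003],st)
print(((X-v[:3])@M*1000).round(1))
```

```text
[[ 26.6   0.9 294.6]
 [-64.8   0.8 294.6]
 [-29.1  61.3 315.4]]
```

View pics/w16c.png

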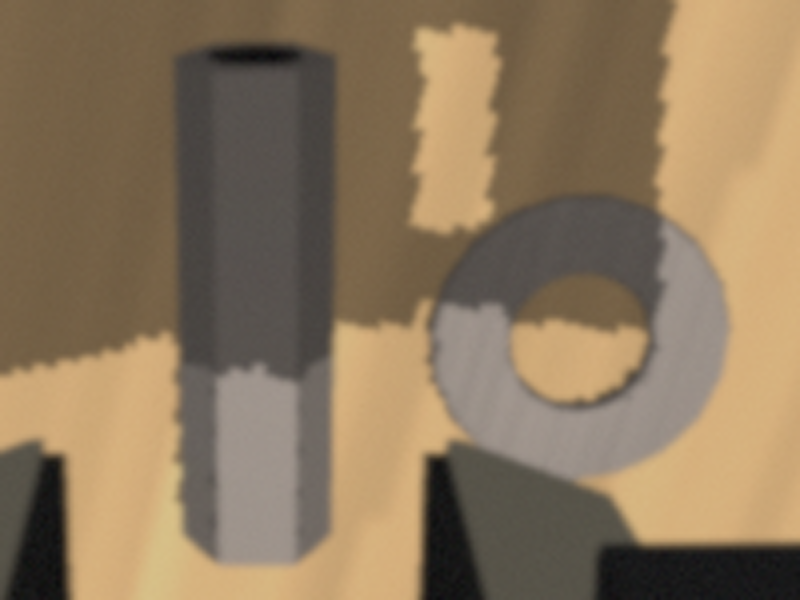

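move_arm:
  steps:
    - [2, 1, 45, 0]
    - [2, 1, 85, 0]
    - [2, 1, 112, 0]
    - [2, 1, 130, 0]
    - [2, 1, 137, 0]
    - [2, 1, 137, 0]

```text
clock: 30.25
position: [0.6058, 0.082, 0.1831]
ee_rot: [1.942, 2.47, 0.0]
force: [0.1, 0.7, 0.4]
width: 0.389
```

move_arm:
  steps:
    - [0, 0, 0, 0]
    - [0, 0, 0, 0]
    - [0, 0, 0, 0]
    - [0, 0, 0, 0]
    - [0, 0, -15, 0]
    - [0, 0, -45, 0]
    - [0, 0, -80, 0]
    - [0, 0, -115, 0]
    - [0, 0, -115, 0]
  grip: 15
  grip_force: 45

```text
clock: 31.38
position: [0.6066, 0.082, 0.3014]
ee_rot: [1.94, 2.466, 0.007]
force: [0.1, -0.3, -1.6]
width: 0.276
```

Run:
```python
from h import *
s,p,M,a=pose(); print(s['clock'],p,s['force'],s['width'],np.degrees(a))
cv2.imwrite(f"pics/wrist17.png",arm.get_image("wrist")[:,:,::-1])
cv2.imwrite(f"pics/top17.png",arm.get_image("top")[:,:,::-1])
c=np.array([.5117,.2557]);b=np.radians(94.2);hx=np.array([np.cos(b),np.sin(b)]);hy=np.array([-hx[1],hx[0]])
t=c+(-.023+.021)*hx-.045*hy; print(t,to(*t,.30,b))
```

```text
31.375 [0.60657152 0.08204477 0.30144463] [ 0.12444152 -0.34562225 -1.58675942] 0.2761337644809035 103.62497484903888
[0.55672563 0.25700109] (array([182.2,  -6.1,  -2. ]), np.float64(0.164))
```

View pics/wrist17.png

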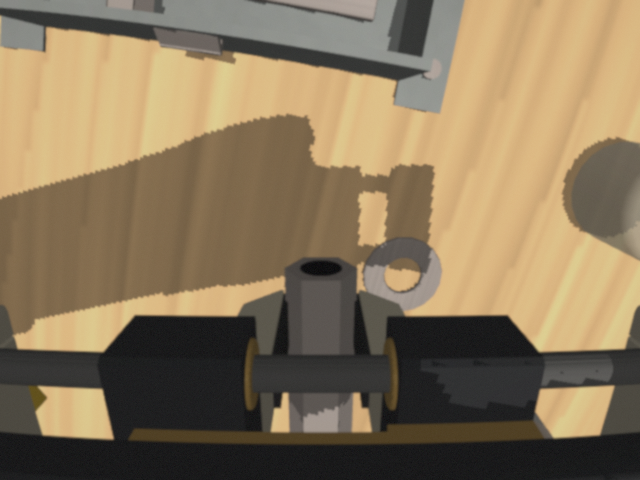

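View pics/top17.png

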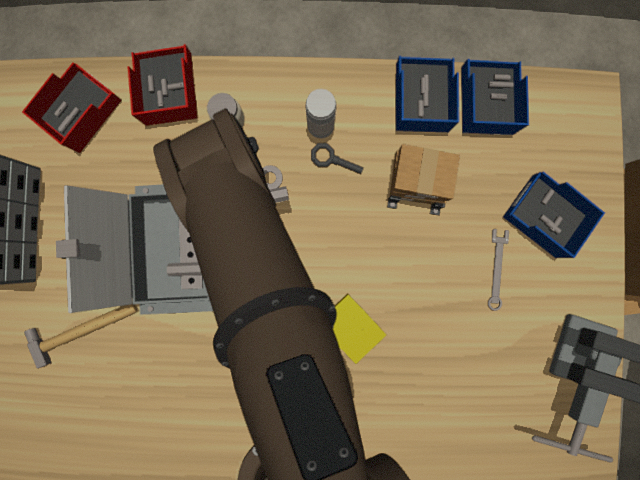

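move_arm:
  steps:
    - [30, -1, -5, 0.03]
    - [65, -2, -5, 0.06]
    - [100, -3, -5, 0.1]
    - [135, -5, -3, 0.13]
    - [165, -6, -2, 0.164]
    - [180, -6, -2, 0.164]
    - [180, -6, -2, 0.164]
    - [180, -6, -2, 0.164]

```text
clock: 32.48
position: [0.5581, 0.2535, 0.2993]
ee_rot: [2.139, 2.3, -0.002]
force: [0.2, 0.0, -1.3]
width: 0.279
```

Run:
```python
from h import *
s,p,M,a=pose(); print(s['clock'],p,s['force'],s['width'],np.degrees(a))
cv2.imwrite(f"pics/wrist18.png",arm.get_image("wrist")[:,:,::-1])
im=arm.get_image("scene")[:,:,::-1][100:280,280:480]; cv2.imwrite("pics/scene18c.png",cv2.resize(im,None,fx=3,fy=3,interpolation=cv2.INTER_CUBIC))
```

```text
32.475 [0.55812467 0.25349113 0.2993395 ] [ 0.16220289  0.01644384 -1.34511601] 0.2788269492951035 94.16053586990178
```

View pics/wrist18.png

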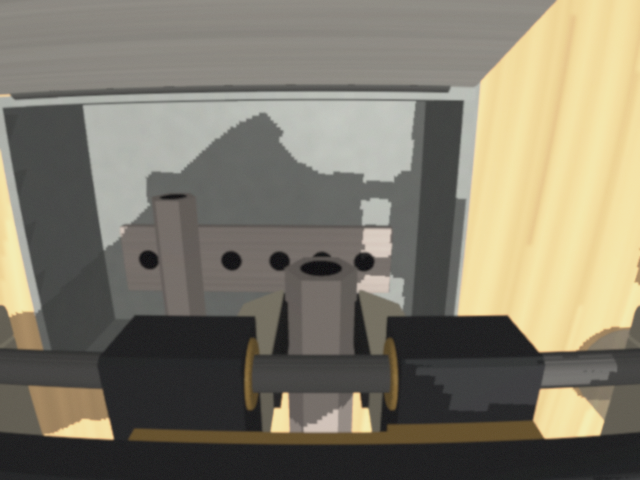

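View pics/scene18c.png

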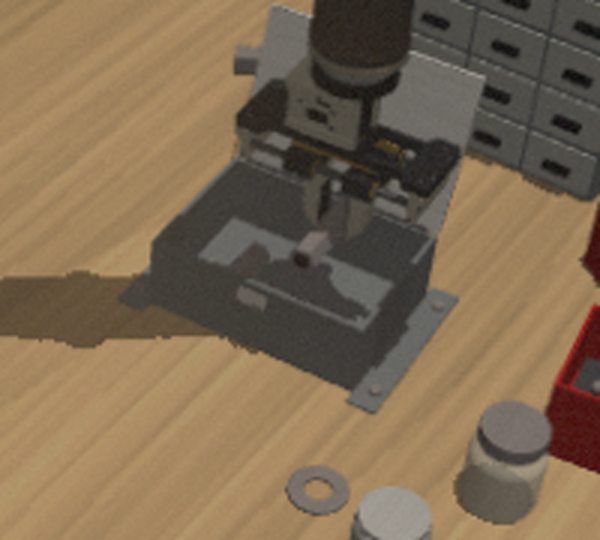

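move_arm:
  steps:
    - [3, 0, 30, 0]
    - [3, 0, 55, 0]
    - [3, 0, 80, 0]
    - [3, 0, 95, 0]
    - [3, 0, 100, 0]
    - [3, 0, 100, 0]

```text
clock: 33.33
position: [0.5575, 0.258, 0.2001]
ee_rot: [2.138, 2.302, 0.0]
force: [-0.5, 0.0, -0.6]
width: 0.28
```

move_arm:
  steps:
    - [0, 0, 0, 0]
    - [0, 0, 0, 0]
    - [0, 0, 0, 0]
    - [0, 0, -20, 0]
    - [0, 0, -60, 0]
    - [0, 0, -100, 0]
    - [0, 0, -100, 0]
  grip: 42

```text
clock: 34.2
position: [0.5582, 0.2591, 0.3047]
ee_rot: [2.136, 2.3, 0.011]
force: [0.5, 1.1, -0.0]
width: 0.456
```

Run:
```python
from h import *
s,p,M,a=pose(); print(s['clock'],p,s['force'],s['width'],np.degrees(a))
for n in ("wrist","top","scene"): cv2.imwrite(f"pics/{n}19.png",arm.get_image(n)[:,:,::-1])
```

```text
34.2 [0.55817899 0.25912886 0.30473899] [ 0.52416302  1.11271275 -0.0048718 ] 0.45603076662626973 94.23675188661959
```

View pics/wrist19.png

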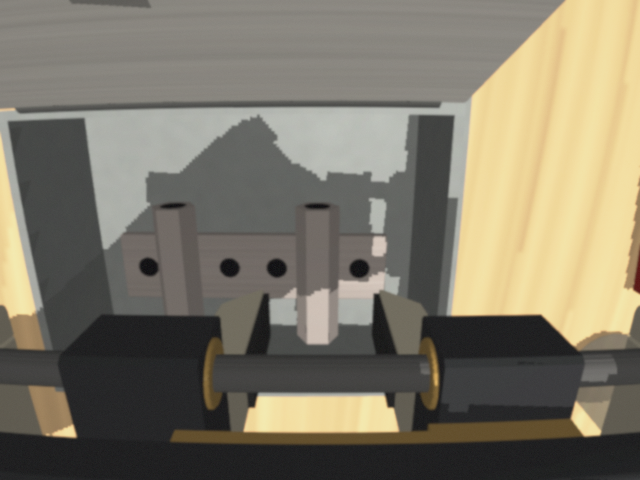

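View pics/scene19.png

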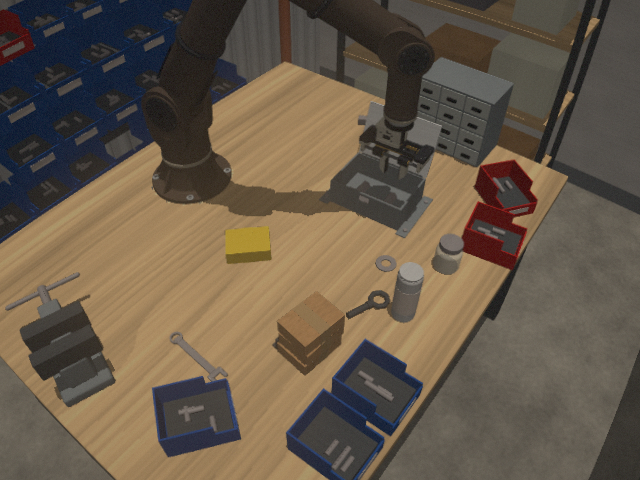

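Both couplers lie across the plate inside the case, the bench is otherwise unchanged and the stack is intact. Now I shut the lid.

Run:
```python
from h import *
c=np.array([.5117,.2557]);b=np.radians(94.2);hx=np.array([np.cos(b),np.sin(b)]);hy=np.array([-hx[1],hx[0]])
t=c+.17*hx+.055*hy; print(t,to(*t,.205+.178,b))
def k(t):
    if t<=1.5: return -140*np.cos(t)+8*np.sin(t)+9.5,140*np.sin(t)+8*np.cos(t)
    return -160*np.cos(t)+8*np.sin(t)+9.5, 140.3-(t-1.5)*35
for t in np.r_[1.95,1.9:0:-.07,0]:
    X=k(t); print(round(t,2),[round(X[0]-90,1),0,round(-(X[1]-124.5),1)])
```

```text
[0.44439721 0.42121536] (array([ 171.2, -100.3,  -83.1]), np.float64(0.001))
1.95 [np.float64(-13.8), 0, np.float64(-0.1)]
1.9 [np.float64(-21.2), 0, np.float64(-1.8)]
1.83 [np.float64(-31.8), 0, np.float64(-4.3)]
1.76 [np.float64(-42.6), 0, np.float64(-6.7)]
1.69 [np.float64(-53.5), 0, np.float64(-9.2)]
1.62 [np.float64(-64.6), 0, np.float64(-11.6)]
1.55 [np.float64(-75.8), 0, np.float64(-14.1)]
1.48 [np.float64(-85.2), 0, np.float64(-15.6)]
1.41 [np.float64(-95.0), 0, np.float64(-15.0)]
1.34 [np.float64(-104.7), 0, np.float64(-13.6)]
1.27 [np.float64(-114.3), 0, np.float64(-11.6)]
1.2 [np.float64(-123.8), 0, np.float64(-8.9)]
1.13 [np.float64(-133.0), 0, np.float64(-5.5)]
1.06 [np.float64(-142.0), 0, np.float64(-1.5)]
0.99 [np.float64(-150.6), 0, np.float64(3.1)]
0.92 [np.float64(-159.0), 0, np.float64(8.3)]
0.85 [np.float64(-166.9), 0, np.float64(14.0)]
0.78 [np.float64(-174.4), 0, np.float64(20.4)]
0.71 [np.float64(-181.5), 0, np.float64(27.2)]
0.64 [np.float64(-188.0), 0, np.float64(34.5)]
0.57 [np.float64(-194.0), 0, np.float64(42.2)]
0.5 [np.float64(-199.5), 0, np.float64(50.4)]
0.43 [np.float64(-204.4), 0, np.float64(58.9)]
0.36 [np.float64(-208.7), 0, np.float64(67.7)]
0.29 [np.float64(-212.4), 0, np.float64(76.8)]
0.22 [np.float64(-215.4), 0, np.float64(86.1)]
0.15 [np.float64(-217.7), 0, np.float64(95.7)]
0.08 [np.float64(-219.4), 0, np.float64(105.3)]
0.01 [np.float64(-220.4), 0, np.float64(115.1)]
0.0 [np.float64(-220.5), 0, np.float64(116.5)]
```

move_arm:
  steps:
    - [-10, 0, -40, 0]
    - [-15, -10, -100, 0]
    - [-15, -30, -150, 0]
    - [-10, -60, -175, 0]
    - [20, -90, -175, 0]
    - [60, -100, -175, 0]
    - [100, -100, -175, 0]
    - [140, -100, -175, 0]
    - [171, -100, -170, 0]
    - [171, -100, -140, 0]
    - [171, -100, -100, 0]
    - [171, -100, -83, 0]
    - [171, -100, -83, 0]
  grip: 0
  grip_force: 20

```text
clock: 35.98
position: [0.4449, 0.4209, 0.3816]
ee_rot: [-2.138, -2.302, 0.005]
force: [0.5, -0.0, 0.4]
width: 0.002
```

Run:
```python
from h import *
s,p,M,a=pose(); print(s['clock'],p,s['force'],s['width'],np.degrees(a))
c=np.array([.5117,.2557]);b=np.radians(94.2);hx=np.array([np.cos(b),np.sin(b)]);print((p[:2]-c)@hx-.08)
im=arm.get_image("scene")[:,:,::-1][60:240,280:480]; cv2.imwrite("pics/scene20c.png",cv2.resize(im,None,fx=3,fy=3,interpolation=cv2.INTER_CUBIC))
cv2.imwrite("pics/wrist20.png",arm.get_image("wrist")[:,:,::-1])
```

```text
35.975 [0.44488878 0.4209033  0.38157192] [ 0.46991479 -0.00306994  0.43232958] 0.0017025409924501444 94.23511335193541
0.0896527743575355
```

View pics/scene20c.png

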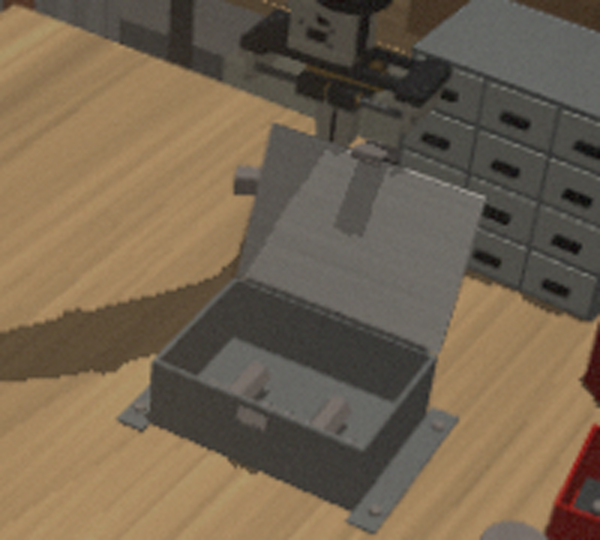

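View pics/wrist20.png

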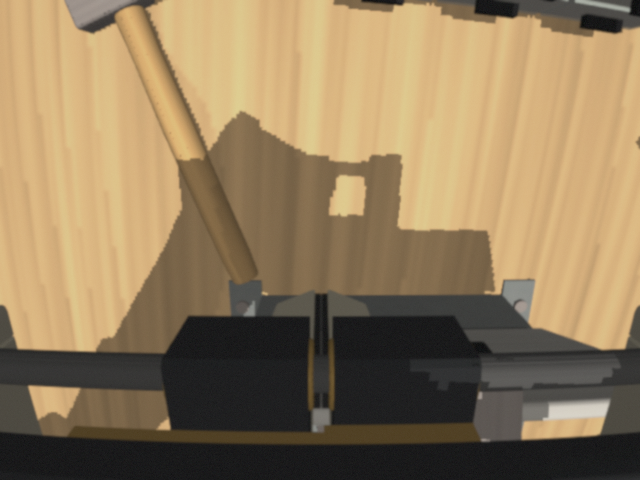

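move_arm:
  steps:
    - [-14, 0, 0, 0]
    - [-21, 0, -1.8, 0]
    - [-32, 0, -4.3, 0]
    - [-42.6, 0, -6.7, 0]
    - [-53.5, 0, -9.2, 0]
    - [-64.6, 0, -11.6, 0]
    - [-75.8, 0, -14.1, 0]

```text
clock: 36.95
position: [0.4505, 0.3447, 0.3966]
ee_rot: [-2.138, -2.302, 0.002]
force: [0.2, 3.0, -1.7]
width: 0.006
```

Run:
```python
from h import *
s,p,M,a=pose(); print(s['clock'],p,s['force'])
im=arm.get_image("scene")[:,:,::-1][60:240,280:480]; cv2.imwrite("pics/scene21c.png",cv2.resize(im,None,fx=3,fy=3,interpolation=cv2.INTER_CUBIC))
```

```text
36.95 [0.45045859 0.34468737 0.39656006] [ 0.16179452  3.04770212 -1.66625305]
```

View pics/scene21c.png

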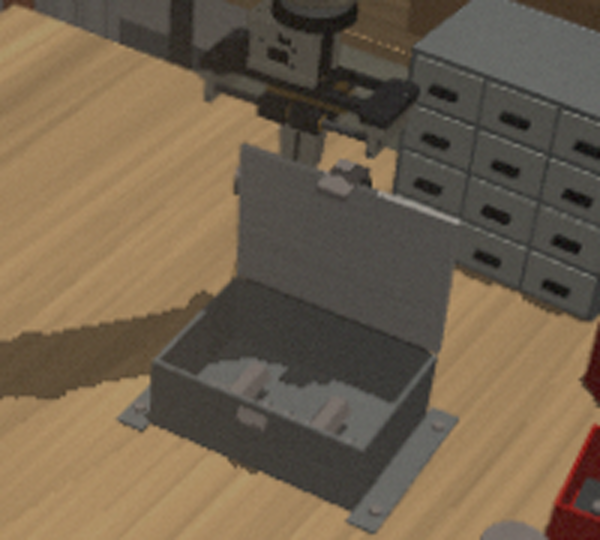

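move_arm:
  steps:
    - [-9.4, 0, -1.5, 0]
    - [-19.2, 0, -0.9, 0]
    - [-28.9, 0, 0.5, 0]
    - [-38.5, 0, 2.5, 0]
    - [-48, 0, 5.2, 0]
    - [-57.2, 0, 8.6, 0]
    - [-66.2, 0, 12.6, 0]
    - [-74.8, 0, 17.2, 0]
    - [-83.2, 0, 22.4, 0]
    - [-91.1, 0, 28.1, 0]
    - [-98.6, 0, 34.5, 0]

```text
clock: 38.38
position: [0.4579, 0.2468, 0.3621]
ee_rot: [2.138, 2.302, 0.0]
force: [-1.2, 3.5, -0.2]
width: 0.004
```

Run:
```python
from h import *
s,p,M,a=pose(); print(s['clock'],p,s['force'])
im=arm.get_image("scene")[:,:,::-1][60:240,280:480]; cv2.imwrite("pics/scene22c.png",cv2.resize(im,None,fx=3,fy=3,interpolation=cv2.INTER_CUBIC))
```

```text
38.375 [0.45790065 0.24683981 0.36205835] [-1.18164536  3.52483215 -0.23153576]
```

View pics/scene22c.png

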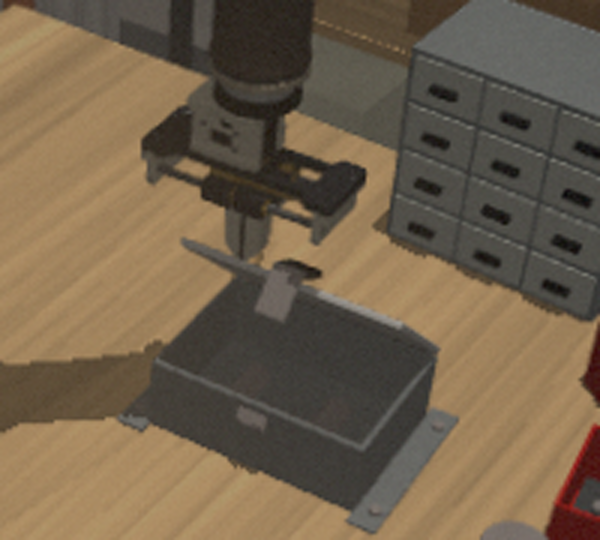

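move_arm:
  steps:
    - [-7.1, 0, 6.8, 0]
    - [-13.6, 0, 14.1, 0]
    - [-19.6, 0, 21.8, 0]
    - [-25.1, 0, 30, 0]
    - [-30, 0, 38.5, 0]
    - [-34.3, 0, 47.3, 0]
    - [-38, 0, 56.4, 0]
    - [-41, 0, 65.7, 0]
    - [-43.3, 0, 75.3, 0]
    - [-45, 0, 84, 0]
    - [-45.5, 0, 89, 0]

```text
clock: 39.8
position: [0.4612, 0.2018, 0.273]
ee_rot: [2.138, 2.302, -0.0]
force: [0.2, 1.5, 3.0]
width: 0.007
```

Run:
```python
from h import *
s,p,M,a=pose(); print(s['clock'],p,s['force'])
c=np.array([.5117,.2557]);b=np.radians(94.2);hx=np.array([np.cos(b),np.sin(b)]);d=p[:2]-c;print(d@hx-.08,d@np.array([-hx[1],hx[0]]),p[2]-.178)
im=arm.get_image("scene")[:,:,::-1][100:280,280:480]; cv2.imwrite("pics/scene23c.png",cv2.resize(im,None,fx=3,fy=3,interpolation=cv2.INTER_CUBIC))
```

```text
39.8 [0.46123194 0.20184639 0.27296028] [0.24729087 1.5236759  2.97924114]
-0.13001279555633963 0.05427666391706954 0.09496027972527249
```

View pics/scene23c.png

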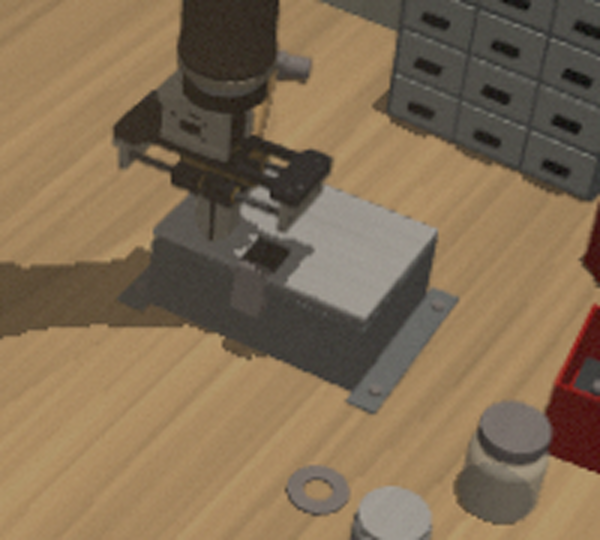

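Nearly shut, with the tip beside the catch. Pressing down in small steps.

move_arm:
  steps:
    - [0, 0, 2, 0]
    - [0, 0, 4, 0]
    - [0, 0, 5, 0]
    - [0, 0, 5, 0]

```text
clock: 40.35
position: [0.4612, 0.2016, 0.2683]
ee_rot: [2.138, 2.301, -0.001]
force: [0.1, -1.8, 2.6]
width: 0.009
```

move_arm:
  steps:
    - [0, 0, 1, 0]
    - [0, 0, 1.5, 0]
    - [0, 0, 1.5, 0]

```text
clock: 40.72
position: [0.4612, 0.2018, 0.2669]
ee_rot: [2.138, 2.302, -0.001]
force: [-0.5, -2.4, 3.0]
width: 0.004
```

move_arm:
  steps:
    - [0, 0, 1, 0]
    - [0, 0, 1, 0]

```text
clock: 40.98
position: [0.4611, 0.2019, 0.2664]
ee_rot: [2.138, 2.302, -0.0]
force: [-1.9, -4.6, 10.3]
width: 0.01
```

move_arm:
  steps:
    - [0, 0, 1, 0]
    - [0, 0, 1, 0]

```text
clock: 41.22
position: [0.4611, 0.2019, 0.2659]
ee_rot: [2.137, 2.301, -0.0]
force: [-4.4, -5.7, 18.7]
width: 0.004
```

move_arm:
  steps:
    - [0, 0, 1, 0]
    - [0, 0, 1, 0]

```text
clock: 41.48
position: [0.4611, 0.202, 0.2654]
ee_rot: [2.137, 2.301, -0.0]
force: [-6.2, -6.7, 25.4]
width: 0.007
```

move_arm:
  steps:
    - [0, 0, -2, 0]
    - [0, 0, -4, 0]
    - [0, 0, -7, 0]
    - [0, 0, -10, 0]
    - [0, 0, -10, 0]

```text
clock: 42.1
position: [0.4612, 0.2022, 0.274]
ee_rot: [-2.138, -2.302, -0.001]
force: [0.4, -0.5, -0.2]
width: 0.007
```

Run:
```python
from h import *
s,p,M,a=pose(); print(s['clock'],p,s['force'],p[2]-.178)
im=arm.get_image("scene")[:,:,::-1][100:280,280:480]; cv2.imwrite("pics/scene24c.png",cv2.resize(im,None,fx=3,fy=3,interpolation=cv2.INTER_CUBIC))
```

```text
42.1 [0.4611897  0.20217464 0.27402574] [ 0.44325145 -0.541213   -0.23503471] 0.09602574275331738
```

View pics/scene24c.png

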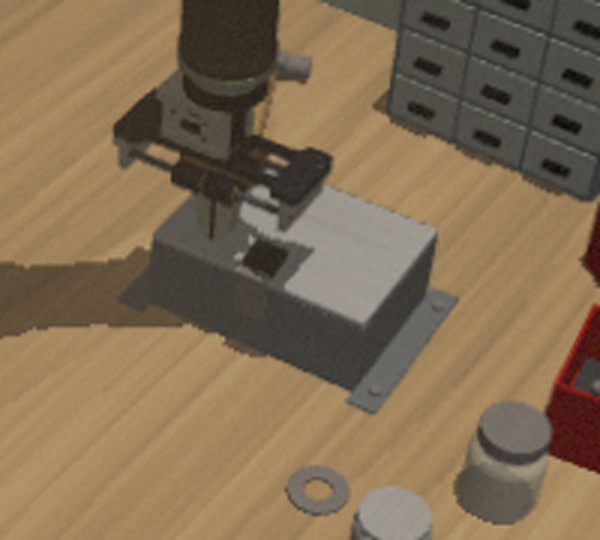

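Latched: no force at a height where the open lid would push. I'll retreat and check everything.

move_arm:
  steps:
    - [0, 0, -30, 0]
    - [0, 0, -80, 0]
    - [-20, 0, -140, 0]
    - [-60, 0, -150, 0]
    - [-110, 0, -150, 0]
    - [-160, 0, -150, 0]
    - [-210, 0, -150, 0]
    - [-260, 0, -150, 0]
    - [-310, 0, -150, 0]
    - [-360, 0, -150, 0]
    - [-400, 0, -150, 0]
    - [-400, 0, -150, 0]
    - [-400, 0, -150, 0]

```text
clock: 43.78
position: [0.4907, -0.1963, 0.4237]
ee_rot: [-2.137, -2.302, -0.0]
force: [-0.2, -0.1, -0.1]
width: 0.006
```

Run:
```python
from h import *
s,p,M,a=pose(); print(s['clock'],p,s['force'])
for n in ("top","scene"): cv2.imwrite(f"pics/{n}25.png",arm.get_image(n)[:,:,::-1])
im=cv2.imread("pics/scene25.png")[120:380,240:500]; cv2.imwrite("pics/scene25c.png",cv2.resize(im,None,fx=2.3,fy=2.3,interpolation=cv2.INTER_CUBIC))
```

```text
43.775 [ 0.49072229 -0.19630657  0.4236871 ] [-0.18746561 -0.13217671 -0.05945184]
```

View pics/top25.png

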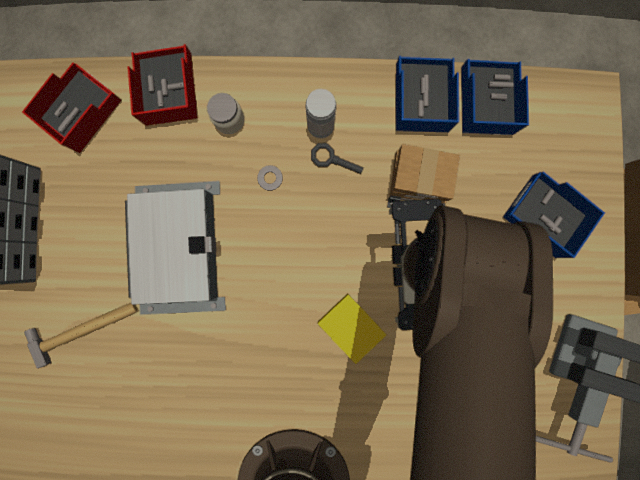

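View pics/scene25c.png

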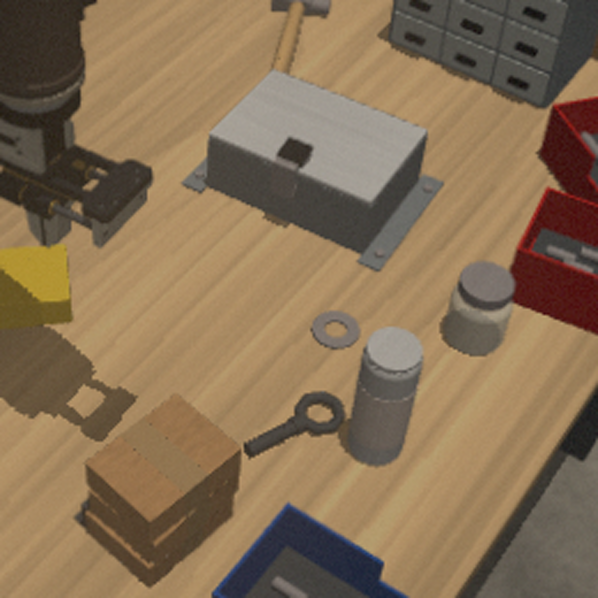

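The lid is shut and flush with the catch holding at (197,244). The stack stands behind the stops, and the washer, eyebolt and yellow carton have not moved. No couplers are left on the bench. Handing in.

```bash
python3 -c "
from cell import arm
print(arm.sign_off())"
```

```text
the job is handed in; nothing more can be done
None
```

The kit is packed and the job is handed in, at about 44 s of the 210 s allowed; the sign-off gave no verdict.

- **Lid opening:** I pressed the catch with about 8 N, a little over the suggested 5 to 6 N. I then kept the closed fingertips on the lid all the way open, to about 1.9 rad.
- **Plate:** I drew it straight out between the stops, took a new grip at its middle and laid it on the case floor. The three cartons dropped the plate's 8 mm and stayed stacked behind the stops.
- **Couplers:** Only two were on the bench, and both now lie across the plate in the case.
- **Lid closing:** I pressed beside the catch to about 25 N, above the suggested 12 N but below the 40 N limit.
- **Last checks:**
  - With the hand raised about 9 mm, the force on it was near zero, and in the final pictures the lid lies flush and shut, so the catch holds.
  - In those pictures the bench is clear of couplers, and the stack, washer, eyebolt and yellow carton are in place.
  - The arm hid the spanner in the last top view; it looked unmoved in the views before, and nothing went near it.
- **Disturbances:** I saw no knocked coupler and no slackened grip. No check failed.

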